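# Sort spacers by length through a gauge fence into a latched tray

## Task

Push the white tray of the length sorter sideways by its metal end plate until its spring catch holds it home by itself, and only then sort the three square steel spacers: slide each one along the deck, lengthwise across, through the narrowest gauge gap it fits, so that it drops into the compartment behind. Do not lift the spacers off the deck; leave the tray latched with every spacer in the compartment of its length, and leave the other things on the bench where they are.

Things in the scene. Friction and masses are not known exactly. Their poses are not given: they have to be found in the camera images.
- sorter: Length sorter, fixed to the bench. Origin on the bench; x points over the deck to the fence, y along the fence, z up. Flat blue deck 40 mm high, x -135 to 35, y -123 to 123 mm, no rims. Bare metal fence at its far edge, x 35 to 41 mm, 16 mm high, with three open-topped gaps. The deck ends at x = 35. Spacers start in rows near x = -105, -50 and 3 mm, y within 50 mm; which is in which row varies.
- tray (a joint): Travel (m) of the white tray along the sorter's +y. 0: sprung out (start), compartments out of line with the gaps. A spring pushes it out, 3 N to 6 N. Past 0.041 (end stop 0.046) a catch snaps in; pressing takes 5 to 10 N. Let go, it rests at 0.040, home; pushing again does not undo it. Let go sooner, it springs out. Walls 34 mm above the bench (far wall 44), floor 6 mm.
- tray_push (a point): Centre of the outer face of the tray's upright metal end plate, to be pushed toward the sorter's +y; it moves with the tray. Plate 50 mm wide along x, 3 to 41 mm above the bench; this point is 22 mm above the bench and at x = 56, y = -184 mm in the sorter's frame at the start, y = -144 when home.
- gap_wide (a point): Middle of the wide gauge gap, 72 mm clear, on the deck's far edge at the fence's front face (axes as the sorter). On the deck, bevelled lead-ins 8 mm deep (x = 27 to 35 mm in the sorter's frame) widen the mouth by 6 mm on each side. A bar pushed until its rear face reaches this edge drops into the wide compartment of the home tray.
- gap_middle (a point): Middle of the middle gauge gap, 57 mm clear, on the deck's far edge at the fence's front face (axes as the sorter). On the deck, bevelled lead-ins 8 mm deep (x = 27 to 35 mm in the sorter's frame) widen the mouth by 6 mm on each side. A bar pushed until its rear face reaches this edge drops into the middle compartment of the home tray.
- gap_narrow (a point): Middle of the narrow gauge gap, 42 mm clear, on the deck's far edge at the fence's front face (axes as the sorter). On the deck, bevelled lead-ins 8 mm deep (x = 27 to 35 mm in the sorter's frame) widen the mouth by 6 mm on each side. A bar pushed until its rear face reaches this edge drops into the narrow compartment of the home tray.
- bin_wide (a point): Middle of the floor of the tray's wide compartment, 87 mm wide along y and 47 mm deep along x inside; it moves with the tray (axes as the sorter).
- bin_middle (a point): Middle of the floor of the tray's middle compartment, 72 mm wide along y and 47 mm deep along x inside; it moves with the tray (axes as the sorter).
- bin_narrow (a point): Middle of the floor of the tray's narrow compartment, 57 mm wide along y and 47 mm deep along x inside; it moves with the tray (axes as the sorter).
- spacer_long_mid (a point): Centre of a square steel bar 66 mm long, 14 x 14 mm in section, about 95 g, a dark bore in each end. Its y axis runs along its length, z up. It starts flat on the deck, its length across the sorter (within 9 degrees of the sorter's y). It fits the wide gap and belongs in the wide compartment.
- spacer_middle_mid (a point): Centre of a square steel bar 51 mm long, 14 x 14 mm in section, about 73 g, a dark bore in each end. Its y axis runs along its length, z up. It starts flat on the deck, its length across the sorter (within 9 degrees of the sorter's y). It fits the middle gap and belongs in the middle compartment.
- spacer_short_mid (a point): Centre of a square steel bar 36 mm long, 14 x 14 mm in section, about 52 g, a dark bore in each end. Its y axis runs along its length, z up. It starts flat on the deck, its length across the sorter (within 9 degrees of the sorter's y). It fits the narrow gap and belongs in the narrow compartment.
- screwdriver: Bystander: a loose screwdriver 190 mm long, lying on the bench left of the sorter; origin at its middle.
- jar: Bystander: a small clear jar with a white lid, 52 mm across and 60 mm tall, standing left of the sorter; origin under its centre.
- project_box: Bystander: a grey instrument box with a metal lid, 85 x 60 x 33 mm, on the bench on the right, nearer the robot; origin under its centre.
Not all that is in view belongs to the job. Leave any red look-alike of the part that bears spacer_short_mid alone.

How it is judged:
On the way, in this order (a step that is already met when the one before it is completed fails the run):
1. the tray is home and the catch holds it, with nothing pushing it (value of joint tray above 0.036 m and velocity of joint tray below 0.01 m/s and contact force between each of the fingers, the arm and tray below 0.1 N), for 0.2 s.
2. every spacer lies in the compartment of its length (x of spacer_long_mid in the frame of bin_wide between -0.026 and 0.026 m and y of spacer_long_mid in the frame of bin_wide between -0.0354 and 0.0354 m and z of spacer_long_mid in the frame of bin_wide below 0.022 m and x of spacer_middle_mid in the frame of bin_middle between -0.026 and 0.026 m and y of spacer_middle_mid in the frame of bin_middle between -0.0282 and 0.0282 m and z of spacer_middle_mid in the frame of bin_middle below 0.022 m and x of spacer_short_mid in the frame of bin_narrow between -0.026 and 0.026 m and y of spacer_short_mid in the frame of bin_narrow between -0.0224 and 0.0224 m and z of spacer_short_mid in the frame of bin_narrow below 0.022 m), for 0.2 s.
At the end, for the whole second after the job is handed in: The tray is still latched home (travel over 36 mm), and the 66 mm spacer lies in the wide compartment, the 51 mm one in the middle and the 36 mm one in the narrow compartment: each centre between that compartment's walls and less than 22 mm above its floor, at rest (all of step 2 and value of joint tray above 0.036 m and linear speed of each of spacer_long, spacer_middle, spacer_short below 0.02 m/s); the robot touches nothing.
It fails at once if a spacer is lifted more than 15 mm off the deck (height (world z) of any of spacer_long_mid, spacer_middle_mid, spacer_short_mid above 0.062 m).
It fails at once if a bystander (screwdriver, jar, box) is moved by more than 30 mm (distance of any of screwdriver, jar, project_box from where it was at the start of the episode above 0.03 m).
It also fails if it takes over 61 s, if anything falls off the work surface, if the arm or the gripper's body presses on something with over 40 N, if the wrist force passes 120 N, or if a joint passes its speed limit or range.

## Robot

A 7-joint arm with a two-finger parallel gripper is mounted at the origin on the work surface. World frame = base frame: x ahead of the robot, y to its left, z up, the work surface at z = 0. Lengths are in m, angles in rad, forces in N, time in s.
With the tool pointing down it reaches from about 0.425 to 0.975 m from the base axis. Payload 16.7 kg.
Tool frame: the origin (TCP) lies between the finger pads; the fingertips stand 22 mm ahead of it and the grasp point (between the pads) lies 3 mm ahead of it; x points along the fingers, z is the direction in which the jaws open and shut, and the axes are right-handed (so a half turn about x gives the same grasp; the last joint's range is limited). The gripper opens to 85 mm and grips with 20 to 120 N. Pads are 22 mm wide; open, the fingers measure 114 mm over their backs; the gripper's body (76 mm by 85 mm) begins 54 mm behind the grasp point. The pads swing forward as they close: fully open they stand 13 mm farther back than shut.
Start: joints at [-1.339, 0.426, 0.074, 1.606, -0.034, 1.111, -0.067], TCP at [0.251, 0.627, 0.253] pointing down, gripper open.
Joint ranges: [-2.85, 2.85], [-0.5, 2.14], [-1.23, 1.37], [0.21, 2.46], [-1.02, 4.16], [0.16, 2.05], [-2.73, 2.73]. Speed limits (rad/s): [1.89, 1.89, 2.39, 2.39, 3.01, 3.01, 3.01].

## Interface

Orientations are given as a unit quaternion [x, y, z, w].
In Python, from bench import ctrl gives the robot as it stands.
- The arm moves only by the tool servo_tool, never from a script. Its argument "steps" is a list of rows, each a list of 3 entries, a list of its own where there are three numbers: the opening in per cent of the stroke, from 0 (shut) to 100 (fully open), then the shift along the tool's x, y, z in m, then the turn about the tool's x in degrees. In form: [[grip, [dx, dy, dz], yaw], ...]. A call has 1 to 8 rows; each row shifts and turns the commanded pose from where the row before left it, along the tool's axes as they then stand; what a row does not reach is not made up. A row lasts 1/10 s, in which the tool goes at most 50 mm and 8.59 degrees, less where a joint would pass 70% of its speed; a pose out of reach is approached as far as the arm can. A call is refused whole if a number of a shift passes 0.05 or a number of a turn 8.59, either way. A call with a gripper value outside its range is refused whole. The fingers move at their own pace and stop on an object; the grip force is fixed at half the most. Time passes only in rows, so rows that do not move let the fingers close. It gives the time, the measured TCP pose, the force and the opening at its end, in the units of the state.
- ctrl.state(): the state, without advancing time (a new reading comes with each control period).
- ctrl.capture(name): name is "scene" or "top"; returns the picture (384x512x3 uint8, blue, green, red); there is no depth.
- ctrl.camera_info(name): a dict with "intrinsics" (3x3 intrinsics, pixels), "position" and "rotation" of the camera in the world. Camera axes: x right, y down, z forward; pixel columns grow to the right and rows downward; lengths in m; the calibration is good to about 2 mm. A picture is of the moment at which its call begins. camera_info takes no time and is no camera call.
- ctrl.job_done(): hands the job in, once; it reports no verdict.
The state is a dict: "time_s": time; "qpos": joint angles; "qvel": joint speeds; "joint_efforts": joint torques, N m; "position": TCP position; "eef_rot": TCP orientation; "wrist_force": force on the tool from outside, world axes, zero at the start; "wrist_torque": the same for the moment, N m; "gripper_width": finger opening in m.
Only numpy, scipy, OpenCV 4.12 (cv2) and the standard library are available. Lean on these libraries where they do the work, as an engineer would, in place of code of your own. Each camera call takes 0.05 s, during which the arm holds its last target.

## Working session

There is one attempt and no reset: what is moved stays moved. The work goes in short steps, Python scripts to look and compute and a tool call to move; the robot and the scene stay as the last step left them, time stands still between calls to the robot, and variables do not carry over. Pictures are saved under pics/ and viewed, and the job is handed in when it is done.

Besides the shell and the picture viewer there is one more tool, called after "Call:" in YAML: its name, and indented under it one key for each argument. servo_tool: Moves the arm, as the interface text tells. Its arguments: {"type":"object","properties":{"steps":{"type":"array"}},"required":["steps"]}

```bash
mkdir -p pics; ls
python3 - <<'E'
from bench import ctrl
import cv2
for n in("scene","top"):
    cv2.imwrite(f"pics/{n}0.png",ctrl.capture(n)); i=ctrl.camera_info(n); print(n,i)
s=ctrl.state(); print(s)
E
```

```text
pics
scene {'intrinsics': array([[391.56345855,   0.        , 249.96044779],
       [  0.        , 391.56345855, 190.14628643],
       [  0.        ,   0.        ,   1.        ]]), 'position': array([ 1.21508444, -0.07194599,  0.71632522]), 'rotation': array([ 0.70388023,  0.60514568, -0.24914784, -0.27618233])}
top {'intrinsics': array([[356.10526413,   0.        , 259.73976356],
       [  0.        , 356.10526413, 196.47531184],
       [  0.        ,   0.        ,   1.        ]]), 'position': array([0.45230876, 0.01574847, 0.85262625]), 'rotation': array([-0.70247435,  0.70768862, -0.0435845 ,  0.06170091])}
{'time_s': 0.1, 'qpos': array([-1.33950945,  0.42666015,  0.07387398,  1.60654063, -0.034103  ,
        1.11081127, -0.0671077 ]), 'qvel': array([ 0.00067191, -0.00136981,  0.00088165, -0.00179772, -0.00045386,
        0.00168326,  0.00052713]), 'joint_efforts': array([ 7.42441218e-03, -9.51520085e+01,  3.77100706e+00, -4.64402068e+01,
        1.95517164e-02,  6.51436843e-03, -4.86591682e-05]), 'position': array([0.25077026, 0.62631752, 0.2526885 ]), 'eef_rot': array([-0.39657924,  0.58592067,  0.39607029,  0.58527789]), 'wrist_force': array([ 0.68794424, -0.78699297, -0.40590162]), 'wrist_torque': array([-0.01475935,  0.01831575,  0.0244373 ]), 'gripper_width': 0.08554971513981711}
```

View pics/scene0.png

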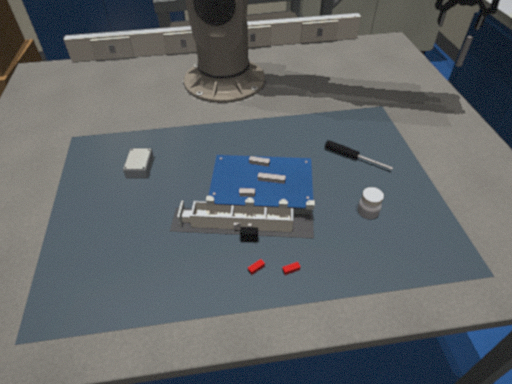

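View pics/top0.png

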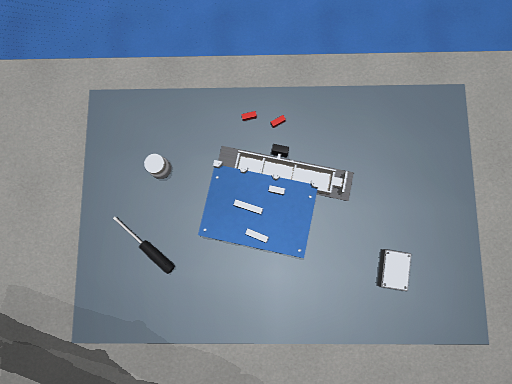

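The scene camera shows the sorter's blue deck around (262,180), with three light bars on it. In the top view the bars are near (277,190), (248,207) and (257,236), and the end plate is near (350,185). The two red look-alikes are on the bench at about (249,116) and (278,121), and I won't touch them. Next I'll enlarge and measure.

```bash
cat > h.py <<'E'
import numpy as np, cv2
from scipy.spatial.transform import Rotation as R
from bench import ctrl
def ray(cam,uv,z):
    i=ctrl.camera_info(cam);K=i['intrinsics'];q=i['rotation'];
    r=R.from_quat(q).as_matrix() if np.size(q)==4 else q
    d=r@np.linalg.inv(K)@np.array([uv[0],uv[1],1.]); p=i['position']
    return p+d*(z-p[2])/d[2]
def proj(cam,P):
    i=ctrl.camera_info(cam);r=R.from_quat(i['rotation']).as_matrix()
    c=r.T@(np.array(P)-i['position']);u=i['intrinsics']@c;return u[:2]/u[2]
E
python3 - <<'E'
from h import *
t=cv2.imread('pics/top0.png')
cv2.imwrite('pics/topcrop0.png',cv2.resize(t[135:270,190:365],None,fx=4.4,fy=4.4,interpolation=cv2.INTER_CUBIC))
s=cv2.imread('pics/scene0.png')
cv2.imwrite('pics/scenecrop0.png',cv2.resize(s[140:285,165:330],None,fx=4,fy=4,interpolation=cv2.INTER_CUBIC))
for n,im in(('top',t),('scene',s)):
    h=cv2.cvtColor(im,cv2.COLOR_BGR2HSV)
    m=cv2.inRange(h,(100,140,60),(125,255,255))
    m=cv2.morphologyEx(m,cv2.MORPH_CLOSE,np.ones((5,5)))
    if n=='top': m[:100]=0
    m[:,400:]=0
    if n=='scene': m[:140]=0; m[270:]=0
    cs,_=cv2.findContours(m,cv2.RETR_EXTERNAL,cv2.CHAIN_APPROX_NONE)
    c=max(cs,key=cv2.contourArea)
    a=cv2.approxPolyDP(cv2.convexHull(c),4,True)[:,0]
    print(n,cv2.contourArea(c),a.tolist(),[ray(n,p,.04).round(4).tolist() for p in a])
E
```

```text
top 7566.5 [[214, 168], [225, 166], [315, 188], [303, 257], [198, 234]] [[0.6429, 0.1432, 0.04], [0.6474, 0.1174, 0.04], [0.593, -0.0913, 0.04], [0.4362, -0.0601, 0.04], [0.4891, 0.1777, 0.04]]
scene 4075.0 [[217, 155], [310, 159], [312, 198], [304, 207], [216, 203], [209, 193]] [[0.435, -0.0573, 0.04], [0.4895, 0.1782, 0.04], [0.6227, 0.1491, 0.04], [0.647, 0.124, 0.04], [0.6028, -0.0741, 0.04], [0.5684, -0.0879, 0.04]]
```

View pics/topcrop0.png

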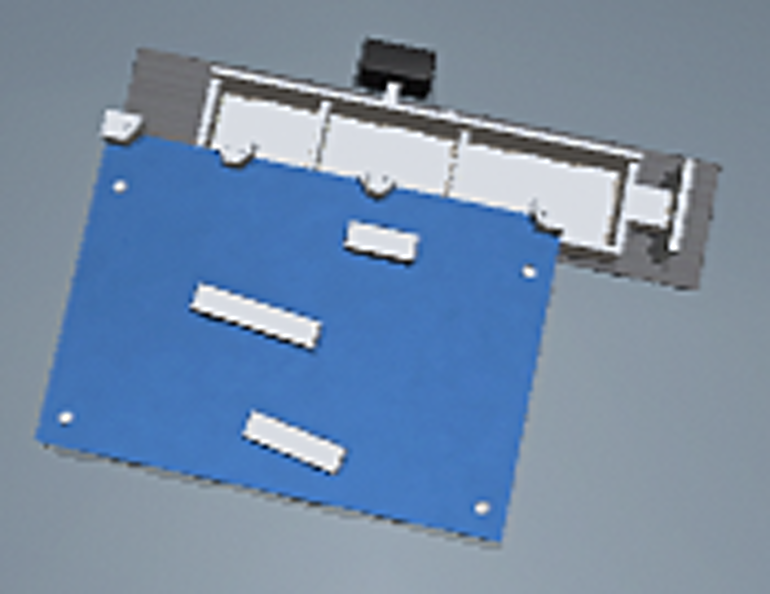

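View pics/scenecrop0.png

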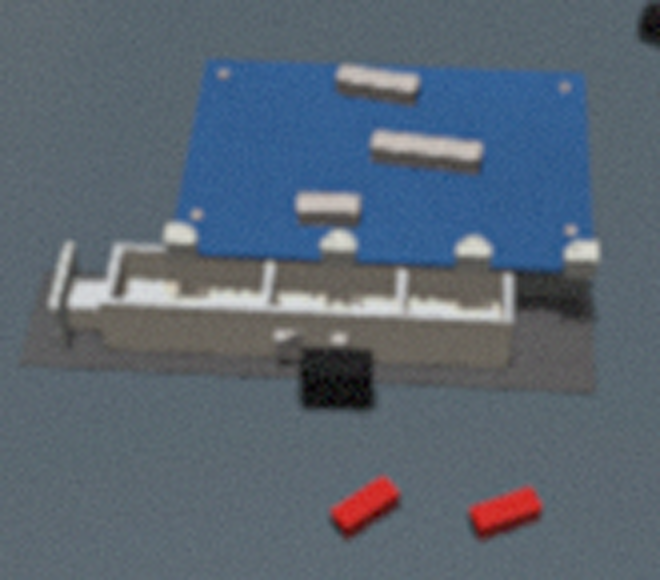

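```bash
cat >> h.py <<'E'
def deckfit(n,im):
    h=cv2.cvtColor(im,cv2.COLOR_BGR2HSV)
    m=cv2.inRange(h,(100,140,60),(125,255,255)); m=cv2.morphologyEx(m,cv2.MORPH_CLOSE,np.ones((5,5)))
    m[:100 if n=='top' else 140]=0; m[:,400:]=0; m[270:]=0
    cs,_=cv2.findContours(m,cv2.RETR_EXTERNAL,cv2.CHAIN_APPROX_NONE)
    c=max(cs,key=cv2.contourArea)[:,0].astype(float)
    return np.array([ray(n,p,.04)[:2] for p in c])
def sideline(P,mask):
    vx,vy,x,y=cv2.fitLine(P[mask].astype(np.float32),cv2.DIST_HUBER,0,1e-4,1e-4).ravel();return np.array([vx,vy]),np.array([x,y])
E
python3 - <<'E'
from h import *
for n in('top','scene'):
    P=deckfit(n,cv2.imread(f'pics/{n}0.png'))
    o=np.array([.594,.0304]);a=np.deg2rad(-12.55)
    for it in range(3):
        X=np.array([np.cos(a),np.sin(a)]);Y=np.array([-X[1],X[0]])
        L=np.c_[(P-o)@X,(P-o)@Y]*1000
        near=sideline(L,(abs(L[:,0]+135)<8)&(abs(L[:,1])<105))
        r=sideline(L,(abs(L[:,1]+123)<8)&(abs(L[:,0]+60)<60)); l=sideline(L,(abs(L[:,1]-123)<8)&(abs(L[:,0]+60)<60))
        f=lambda s:np.rad2deg(np.arctan(s[0][0]/s[0][1])); g=lambda s:np.rad2deg(np.arctan(s[0][1]/s[0][0]))
        print(n,'near x',near[1].round(1),f(near).round(2),'r',r[1].round(1),g(r).round(2),'l',l[1].round(1),g(l).round(2))
        a+=np.deg2rad((-f(near)*2+g(r)+g(l))/4)
        o=o+X*(near[1][0]+135)/1000+Y*(r[1][1]+l[1][1])/2000
    print(n,'origin',o,'yaw',np.rad2deg(a))
E
```

```text
top near x [-134.9   -0.8] -0.14 r [ -59.6 -122.2] 0.08 l [-59.8 120.1] -0.08
top near x [-135.   -1.] -0.05 r [ -59.9 -121.1] 0.01 l [-59.7 121.2] -0.15
top near x [-135.    -1.1] -0.06 r [ -59.9 -121.2] 0.02 l [-59.8 121.1] -0.14
top origin [0.59389423 0.0293821 ] yaw -12.490169040374456
scene near x [-135.3    1.5] -0.48 r [ -56.2 -120. ] 0.3 l [-69.2 120.8] 0.15
scene near x [-135.    2.] -0.13 r [ -56.6 -120.1] -0.05 l [-63.6 120.9] -0.29
scene near x [-135.     1.5] -0.15 r [ -56.6 -120.5] -0.03 l [-63.7 120.5] -0.27
scene origin [0.59387191 0.03120783] yaw -12.221659909574255
```

```bash
cat >> h.py <<'E'
O=np.array([.5930,.0302]);A=np.deg2rad(-12.4);SX=np.array([np.cos(A),np.sin(A)]);SY=np.array([-SX[1],SX[0]])
def S(p): d=np.array(p[:2])-O; return np.array([d@SX,d@SY])*1000
def W(x,y): return O+SX*x/1000+SY*y/1000
def bars(n,im,z=.054,lo=150):
    h=cv2.cvtColor(im,cv2.COLOR_BGR2HSV); m=cv2.inRange(h,(0,0,lo),(180,90,255))
    cs,_=cv2.findContours(m,cv2.RETR_EXTERNAL,cv2.CHAIN_APPROX_NONE); out=[]
    for c in cs:
        if cv2.contourArea(c)<6: continue
        L=np.array([S(ray(n,p,z)) for p in c[:,0].astype(float)],np.float32)
        (cx,cy),(w,hh),an=cv2.minAreaRect(L)
        if abs(cy)>140 or cx<-135 or cx>150: continue
        b=cv2.boxPoints(((cx,cy),(w,hh),an)); e=max([(b[1]-b[0]),(b[2]-b[1])],key=np.linalg.norm)
        if e[1]<0:e=-e
        # e angle from sorter y, ccw
        out.append((round(cx,1),round(cy,1),round(max(w,hh),1),round(min(w,hh),1),round(float(np.rad2deg(np.arctan2(-e[0],e[1]))),1),c[:,0].mean(0).round().tolist()))
    return out
E
python3 - <<'E'
from h import *
for n in('top','scene'):
    for b in bars(n,cv2.imread(f'pics/{n}0.png')): print(n,b)
# posts tops, gap edges etc in top crop coords (z .056)
for q in [(103,125),(140,125),(222,155),(253,155),(362,185),(393,185),(533,215),(562,228)]:
    p=(190+q[0]/4.4,135+q[1]/4.4); print(q,S(ray('top',p,.056)).round(1))
p=(190+683/4.4,135+205/4.4); print('plate',S(ray('top',p,.041)))
print('tool',R.from_quat(ctrl.state()['eef_rot']).as_matrix().round(3))
print(W(56,-184))
E
```

```text
Traceback (most recent call last):
  File "h.py", line 29, in bars
    L=np.array([S(ray(n,p,z)) for p in c[:,0].astype(float)],np.float32)
                  ~~~^^^^^^^
  File "h.py", line 5, in ray
    i=ctrl.camera_info(cam);K=i['intrinsics'];q=i['rotation'];
ValueError: time passes only in moves, steps and waits
```

```bash
sed -i 's/ctrl.camera_info(\(cam\))/ci(\1)/' h.py; sed -i '3a import functools\n@functools.lru_cache(None)\ndef ci(n): return ctrl.camera_info(n)' h.py
python3 - <<'E'
from h import *
for n in('top','scene'):
    for b in bars(n,cv2.imread(f'pics/{n}0.png')): print(n,b)
for q in [(103,125),(140,125),(222,155),(253,155),(362,185),(393,185),(533,215),(562,228)]:
    p=(190+q[0]/4.4,135+q[1]/4.4); print(q,S(ray('top',p,.056)).round(1))
p=(190+683/4.4,135+205/4.4); print('plate',S(ray('top',p,.041)))
print('tool',R.from_quat(ctrl.state()['eef_rot']).as_matrix().round(3))
print(W(56,-184))
E
```

```text
top (-108.0, -9.9, 51.9, 14.0, -9.6, [256.0, 235.0])
top (-48.5, 23.1, 66.8, 13.7, -6.5, [248.0, 206.0])
top (2.5, -32.3, 36.6, 13.6, 0.3, [276.0, 189.0])
top (44.7, -54.3, 239.3, 47.4, 0.1, [295.0, 174.0])
top (51.1, 70.9, 34.3, 4.5, 88.9, [237.0, 160.0])
top (19.0, 124.4, 995.8, 559.7, 12.4, [105.0, 146.0])
scene (62.4, -46.6, 243.4, 46.5, 0.6, [234.0, 213.0])
scene (29.0, 115.6, 18.9, 12.2, 3.3, [310.0, 202.0])
scene (28.0, 53.4, 20.5, 15.3, 3.3, [283.0, 201.0])
scene (29.2, -21.8, 20.7, 15.5, 3.3, [249.0, 200.0])
scene (28.3, -114.2, 17.0, 15.6, 3.3, [209.0, 198.0])
scene (-0.3, -31.0, 35.3, 12.9, 3.3, [246.0, 190.0])
scene (-51.8, 25.2, 66.5, 16.4, -6.5, [271.0, 176.0])
scene (-111.1, -8.6, 51.2, 16.4, -8.9, [259.0, 159.0])
(103, 125) [ 31.6 121.6]
(140, 125) [ 35.6 102.6]
(222, 155) [28.7 57.1]
(253, 155) [32.  41.2]
(362, 185) [ 28.  -17.5]
(393, 185) [ 31.2 -33.2]
(533, 215) [  30.5 -106.9]
(562, 228) [  26.9 -122.7]
plate [  54.87026457 -183.7591915 ]
tool [[-0.    -0.928  0.372]
 [-0.001  0.372  0.928]
 [-1.    -0.    -0.001]]
[ 0.60818235 -0.16153288]
```

```bash
cat > st.py <<'E'
from h import *
import sys
s=ctrl.state();M=R.from_quat(s['eef_rot']).as_matrix();z=M[:,2]
yaw=np.rad2deg(np.arctan2(z[1],z[0]))-77.6
f=s['wrist_force'];print('t',s['time_s'],'S',S(s['position']).round(1),'z',(s['position'][2]*1000).round(1),'yawerr(turn needed about tool x)',round(yaw,2),'tilt',M[:,0].round(3),'F sorter',round(f[:2]@SX,1),round(f[:2]@SY,1),round(f[2],1),'w',round(s['gripper_width']*1000,1))
if len(sys.argv)>2:
    x,y,zz=map(float,sys.argv[1:4]);d=np.r_[W(x,y),zz/1000]-s['position'];print('tool delta mm',(M.T@d*1000).round(1))
E
python3 st.py 56 -225 150
```

```text
t 0.1 S [-462.3  508.7] z 252.7 yawerr(turn needed about tool x) -9.42 tilt [-0.    -0.001 -1.   ] F sorter 0.8 -0.6 -0.4 w 85.5
tool delta mm [ 103.5 -631.4 -638.9]
```

Call:
servo_tool:
  steps:
    - [0, [0, 0, 0], -8.5]
    - [0, [0, -0.028, -0.04], -0.9]
    - [0, [0, -0.028, -0.04], 0]
    - [0, [0, -0.028, -0.04], 0]
    - [0, [0, -0.028, -0.04], 0]
    - [0, [0, -0.028, -0.04], 0]
    - [0, [0, -0.028, -0.04], 0]
    - [0, [0, -0.028, -0.04], 0]

```text
time_s: 0.9
position: [0.3816, 0.3087, 0.2532]
eef_rot: [-0.443, 0.551, 0.443, 0.551]
wrist_force: [1.1, 0.5, -0.1]
gripper_width: 0.0
```

Call:
servo_tool:
  steps:
    - [0, [0, -0.028, -0.04], 0]
    - [0, [0, -0.028, -0.04], 0]
    - [0, [0, -0.028, -0.04], 0]
    - [0, [0, -0.028, -0.04], 0]
    - [0, [0, -0.028, -0.04], 0]
    - [0, [0, -0.028, -0.04], 0]
    - [0, [0, -0.028, -0.04], 0]
    - [0, [0, 0, 0], 0]

```text
time_s: 1.7
position: [0.5137, -0.011, 0.2534]
eef_rot: [-0.442, 0.553, 0.44, 0.553]
wrist_force: [-0.4, -0.0, 0.3]
gripper_width: 0.0
```

```bash
python3 st.py 56 -225 150
```

```text
t 1.7 S [-68.6 -57.3] z 253.4 yawerr(turn needed about tool x) -0.44 tilt [ 0.001 -0.002 -1.   ] F sorter -0.4 -0.1 0.3 w 0.0
tool delta mm [ 103.9 -125.8 -166.6]
```

Call:
servo_tool:
  steps:
    - [0, [0, -0.03, -0.038], -0.4]
    - [0, [0, -0.03, -0.038], 0]
    - [0, [0.02, -0.03, -0.038], 0]
    - [0, [0.02, -0.03, -0.038], 0]
    - [0, [0.04, -0.005, -0.014], 0]
    - [0, [0.04, 0, 0], 0]
    - [0, [0.04, 0, 0], 0]
    - [0, [0, 0, 0], 0]

```text
time_s: 2.5
position: [0.595, -0.1883, 0.0903]
eef_rot: [-0.443, 0.552, 0.447, 0.548]
wrist_force: [-1.3, 0.4, -0.1]
gripper_width: -0.0001
```

```bash
python3 st.py 56 -225 33; python3 -c "
from h import *
for n in('top','scene'):
    im=ctrl.capture(n);cv2.imwrite(f'pics/{n}1.png',cv2.resize(im[100:260,160:400],None,fx=3,fy=3,interpolation=cv2.INTER_CUBIC))
"
```

```text
t 2.5 S [  48.9 -213. ] z 90.3 yawerr(turn needed about tool x) 0.38 tilt [-0.008  0.001 -1.   ] F sorter -1.4 0.1 -0.1 w -0.1
tool delta mm [ 57.2  -7.5 -12. ]
```

View pics/top1.png

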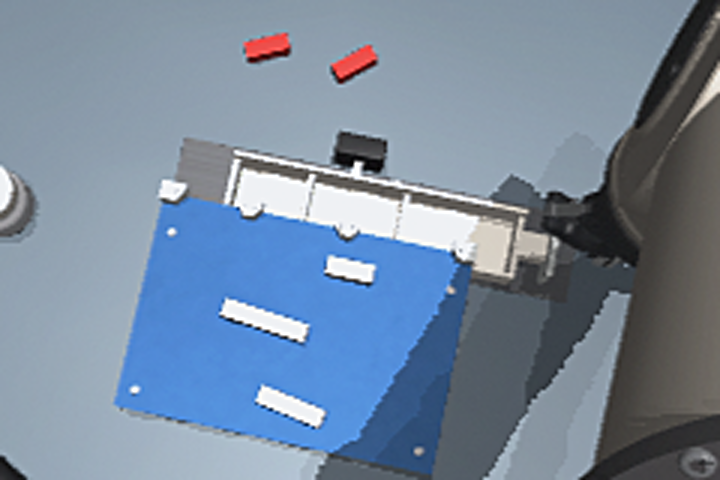

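View pics/scene1.png

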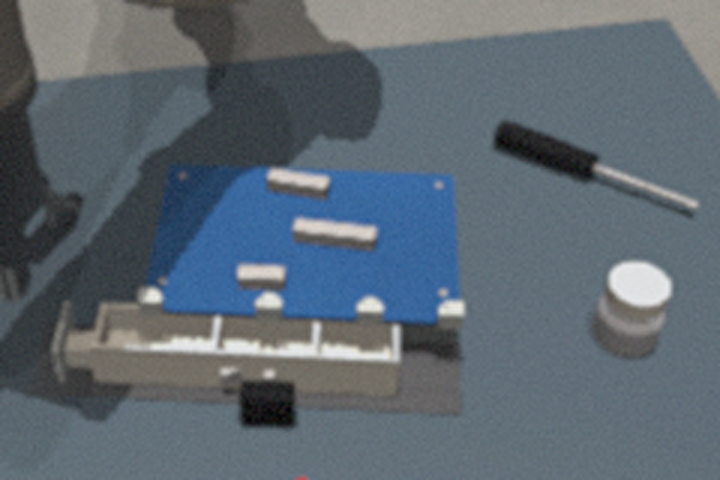

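The top view shows the fingertips beside the end plate (crop 545,250), above and outside it, with nothing disturbed. Next I'll shift outward, lower, and push.

Call:
servo_tool:
  steps:
    - [0, [0, -0.008, -0.014], 0.4]
    - [0, [0.02, 0, 0], 0]
    - [0, [0.02, 0, 0], 0]
    - [0, [0.016, 0, 0], 0]
    - [0, [0, 0, 0], 0]

```text
time_s: 3.1
position: [0.6028, -0.2051, 0.0387]
eef_rot: [-0.443, 0.551, 0.443, 0.551]
wrist_force: [-0.3, -0.5, -0.4]
gripper_width: -0.0001
```

```bash
python3 st.py 56 -200 33
```

```text
t 3.1 S [  60.1 -227.7] z 38.7 yawerr(turn needed about tool x) -0.03 tilt [-0.001  0.    -1.   ] F sorter -0.1 -0.6 -0.4 w -0.1
tool delta mm [ 5.7  4.1 27.7]
```

Call:
servo_tool:
  steps:
    - [0, [0.005, 0.004, 0.01], 0]
    - [0, [0, 0, 0.01], 0]
    - [0, [0, 0, 0.007], 0]
    - [0, [0, 0, 0.006], 0]
    - [0, [0, 0, 0.006], 0]
    - [0, [0, 0, 0.006], 0]
    - [0, [0, 0, 0.006], 0]

```text
time_s: 3.8
position: [0.6103, -0.1542, 0.0345]
eef_rot: [-0.443, 0.551, 0.443, 0.551]
wrist_force: [-1.6, -5.5, 4.3]
gripper_width: 0.0
```

```bash
python3 st.py 56 -157 33
```

```text
t 3.8 S [  56.5 -176.4] z 34.5 yawerr(turn needed about tool x) -0.04 tilt [ 0.001 -0.001 -1.   ] F sorter -0.4 -5.7 4.3 w 0.0
tool delta mm [ 1.5  0.5 19.4]
```

Call:
servo_tool:
  steps:
    - [0, [0, 0, 0.005], 0]
    - [0, [0, 0, 0.005], 0]
    - [0, [0, 0, 0.004], 0]
    - [0, [0, 0, 0.003], 0]

```text
time_s: 4.2
position: [0.6138, -0.138, 0.0344]
eef_rot: [-0.443, 0.551, 0.442, 0.551]
wrist_force: [-0.9, -5.4, 4.5]
gripper_width: 0.0001
```

```bash
python3 st.py 56 -157 33
```

```text
t 4.2 S [  56.4 -159.8] z 34.4 yawerr(turn needed about tool x) -0.06 tilt [ 0.    -0.001 -1.   ] F sorter 0.2 -5.5 4.5 w 0.1
tool delta mm [1.4 0.4 2.8]
```

Call:
servo_tool:
  steps:
    - [0, [0, 0, 0.002], 0]
    - [0, [0, 0, 0.002], 0]
    - [0, [0, 0, 0.001], 0]

```text
time_s: 4.5
position: [0.6149, -0.133, 0.0344]
eef_rot: [-0.443, 0.551, 0.443, 0.551]
wrist_force: [-1.3, -6.0, 4.8]
gripper_width: -0.0002
```

```bash
python3 st.py 56 -157 33
```

```text
t 4.5 S [  56.4 -154.7] z 34.4 yawerr(turn needed about tool x) -0.05 tilt [ 0.    -0.001 -1.   ] F sorter -0.0 -6.1 4.8 w -0.2
tool delta mm [ 1.4  0.4 -2.3]
```

Call:
servo_tool:
  steps:
    - [0, [0, 0, 0.002], 0]
    - [0, [0, 0, 0.002], 0]
    - [0, [0, 0, 0], 0]

```text
time_s: 4.8
position: [0.6154, -0.1305, 0.0344]
eef_rot: [-0.443, 0.552, 0.442, 0.551]
wrist_force: [-0.8, -10.7, 3.9]
gripper_width: -0.0002
```

```bash
python3 st.py 56 -157 33
```

```text
t 4.8 S [  56.4 -152.2] z 34.4 yawerr(turn needed about tool x) -0.11 tilt [ 0.    -0.002 -1.   ] F sorter 1.5 -10.6 3.9 w -0.2
tool delta mm [ 1.4  0.4 -4.8]
```

Call:
servo_tool:
  steps:
    - [0, [0, 0, 0.002], 0]
    - [0, [0, 0, 0], 0]

```text
time_s: 5.0
position: [0.6154, -0.1303, 0.0345]
eef_rot: [-0.443, 0.553, 0.441, 0.551]
wrist_force: [-3.7, -19.1, 4.7]
gripper_width: -0.0001
```

```bash
python3 st.py 56 -157 33
```

```text
t 5.0 S [  56.4 -151.9] z 34.5 yawerr(turn needed about tool x) -0.19 tilt [ 0.    -0.004 -1.   ] F sorter 0.4 -19.4 4.7 w -0.1
tool delta mm [ 1.5  0.4 -5.1]
```

Force is rising with no further travel, so the tray is at the end stop. Backing off to check.

Call:
servo_tool:
  steps:
    - [0, [0, 0, -0.01], 0]
    - [0, [0, 0, -0.02], 0]
    - [0, [0, 0, -0.02], 0]
    - [0, [-0.03, 0, 0], 0]
    - [0, [-0.04, 0, 0], 0]
    - [0, [-0.03, 0, 0], 0]

```text
time_s: 5.6
position: [0.6054, -0.1753, 0.1358]
eef_rot: [-0.443, 0.551, 0.443, 0.551]
wrist_force: [0.7, 0.6, -0.3]
gripper_width: 0.0003
```

```bash
python3 st.py 0 -60 150;  python3 -c "
from h import *
for n in('top','scene'):
    im=ctrl.capture(n);cv2.imwrite(f'pics/{n}2.png',cv2.resize(im[140:260,180:360],None,fx=4,fy=4,interpolation=cv2.INTER_CUBIC))
"
```

```text
t 5.6 S [  56.2 -198. ] z 135.8 yawerr(turn needed about tool x) -0.03 tilt [ 0.  0. -1.] F sorter 0.5 0.7 -0.3 w 0.3
tool delta mm [-14.2  56.3 138. ]
```

View pics/top2.png

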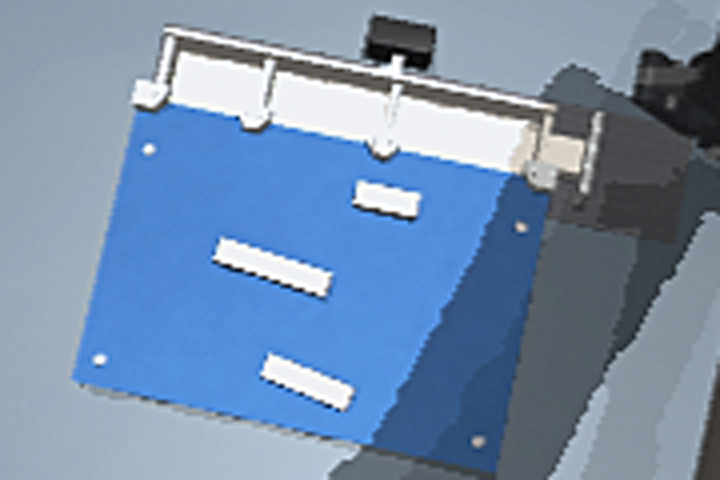

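View pics/scene2.png

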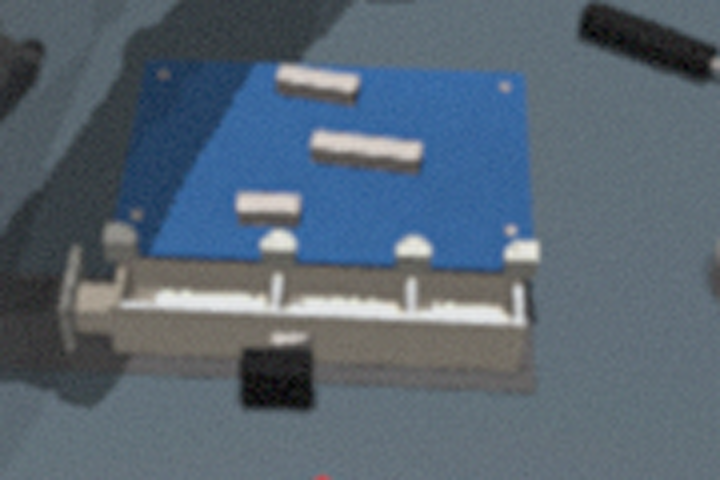

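Both views show the tray shifted in. Its compartment walls line up with the fence posts (top crop (265,75), (395,85)) and it stays there untouched, so it is latched. Now the short bar (36 mm, silver, top crop (387,200)).

Call:
servo_tool:
  steps:
    - [70, [0, 0.011, 0.033], 0]
    - [70, [0, 0.011, 0.033], 0]
    - [70, [0, 0.011, 0.033], 0]
    - [70, [0, 0.011, 0.033], 0]
    - [70, [0.02, 0.011, 0.033], 0]
    - [70, [0.02, 0, 0], 0]
    - [70, [0, 0, 0], 0]

```text
time_s: 6.4
position: [0.5852, -0.0009, 0.0915]
eef_rot: [-0.443, 0.552, 0.445, 0.549]
wrist_force: [-1.0, -0.6, 0.5]
gripper_width: 0.0596
```

```bash
python3 st.py 1 -31.7 80
```

```text
t 6.4 S [ -0.9 -32. ] z 91.5 yawerr(turn needed about tool x) 0.13 tilt [-0.004 -0.    -1.   ] F sorter -0.8 -0.8 0.5 w 59.6
tool delta mm [11.5 -2.   0.3]
```

Call:
servo_tool:
  steps:
    - [70, [0.01, -0.002, 0], 0]
    - [70, [0, 0, 0], 0]

```text
time_s: 6.6
position: [0.5889, -0.004, 0.0835]
eef_rot: [-0.443, 0.552, 0.443, 0.551]
wrist_force: [0.1, -0.5, 0.0]
gripper_width: 0.0599
```

```bash
python3 st.py 1 -31.7 66;  python3 -c "
from h import *
for n in('scene',):
    im=ctrl.capture(n);cv2.imwrite(f'pics/{n}3.png',cv2.resize(im[140:240,190:320],None,fx=6,fy=6,interpolation=cv2.INTER_CUBIC))
for y in(-61.5,-2): print(proj('scene',np.r_[W(1,y),.058]))
"
```

```text
t 6.6 S [  3.4 -34.3] z 83.5 yawerr(turn needed about tool x) -0.09 tilt [-0.001 -0.    -1.   ] F sorter 0.3 -0.5 0.0 w 59.9
tool delta mm [17.5  2.4  2.6]
[233.3804968  188.67918036]
[258.82703507 189.7227306 ]
```

View pics/scene3.png

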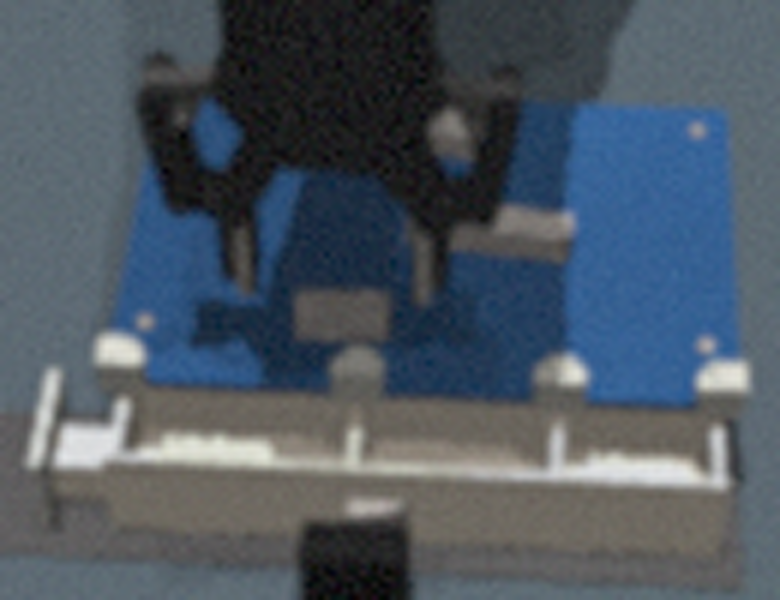

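Call:
servo_tool:
  steps:
    - [70, [0.006, 0.002, 0.003], 0]
    - [70, [0.006, 0, 0], 0]
    - [70, [0.005, 0, 0], 0]
    - [70, [0, 0, 0], 0]

```text
time_s: 7.05
position: [0.5872, 0.0002, 0.0664]
eef_rot: [-0.443, 0.551, 0.443, 0.551]
wrist_force: [0.8, 0.4, 0.1]
gripper_width: 0.0597
```

```bash
python3 st.py 1 -31.7 65
```

```text
t 7.05 S [  0.8 -30.6] z 66.4 yawerr(turn needed about tool x) -0.02 tilt [-0.001 -0.    -1.   ] F sorter 0.7 0.6 0.1 w 59.7
tool delta mm [ 1.4 -0.2 -1.1]
```

Call:
servo_tool:
  steps:
    - [50, [0.001, 0, -0.001], 0]
    - [38, [0, 0, 0], 0]
    - [38, [0, 0, 0], 0]
    - [38, [0, 0, 0], 0]

```text
time_s: 7.45
position: [0.5875, -0.001, 0.0665]
eef_rot: [-0.443, 0.551, 0.443, 0.551]
wrist_force: [-3.1, -0.9, 6.7]
gripper_width: 0.0339
```

```bash
python3 st.py 10 82.5 65
```

```text
t 7.45 S [  1.3 -31.7] z 66.5 yawerr(turn needed about tool x) -0.04 tilt [ 0. -0. -1.] F sorter -2.8 -1.6 6.7 w 33.9
tool delta mm [  1.5  -8.6 114.2]
```

```bash
python3 -c "
from h import *
for n in('scene',):
    im=ctrl.capture(n);cv2.imwrite(f'pics/{n}4.png',cv2.resize(im[140:240,190:320],None,fx=6,fy=6,interpolation=cv2.INTER_CUBIC))
"
```

```text
(no output)
```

View pics/scene4.png

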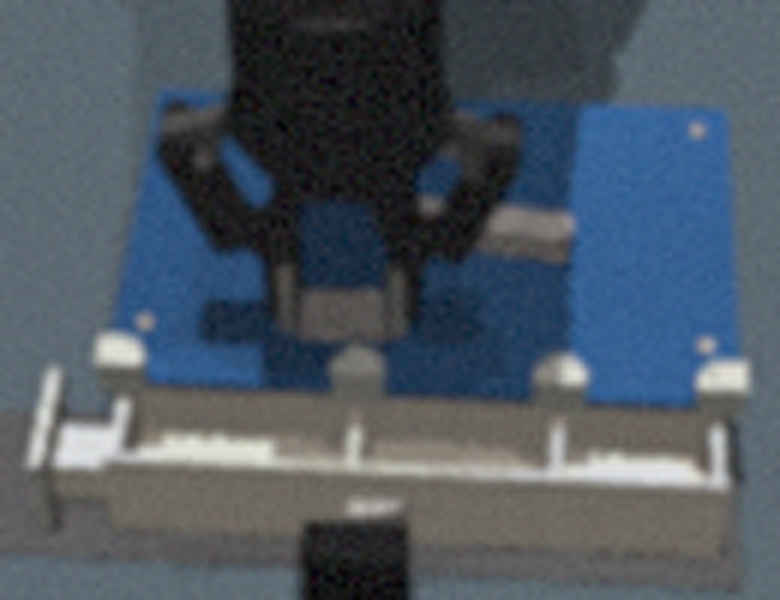

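The scene view shows the short bar held between the pads at (342,315) in the crop, flat on the deck. Sliding it toward the narrow gap.

Call:
servo_tool:
  steps:
    - [38, [0, 0, 0.01], 0]
    - [38, [0, 0, 0.018], 0]
    - [38, [0, -0.002, 0.018], 0]
    - [38, [0, -0.002, 0.018], 0]
    - [38, [0, -0.002, 0.018], 0]
    - [38, [0, -0.002, 0.018], 0]
    - [38, [0, 0, 0.014], 0]
    - [38, [0, 0, 0], 0]

```text
time_s: 8.3
position: [0.6208, 0.113, 0.0665]
eef_rot: [-0.444, 0.55, 0.444, 0.551]
wrist_force: [1.2, 3.4, 6.5]
gripper_width: 0.0339
```

```bash
python3 st.py 10 82.5 65;python3 -c "
from h import *
for n in('scene','top'):
    im=ctrl.capture(n);cv2.imwrite(f'pics/{n}5.png',cv2.resize(im[140:240,190:320],None,fx=6,fy=6,interpolation=cv2.INTER_CUBIC))
"
```

```text
t 8.3 S [ 9.3 86.8] z 66.5 yawerr(turn needed about tool x) 0.18 tilt [ 0.001  0.001 -1.   ] F sorter 0.4 3.6 6.5 w 33.9
tool delta mm [ 1.5 -0.7 -4.3]
```

View pics/scene5.png

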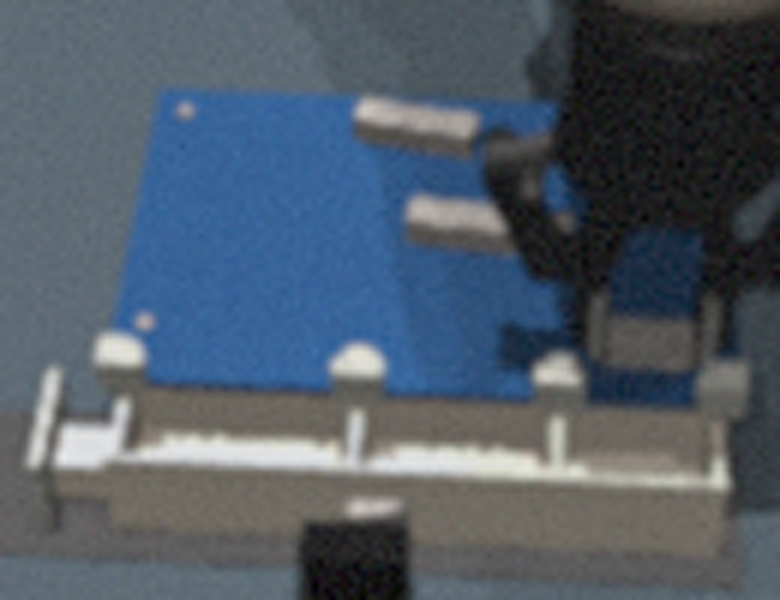

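View pics/top5.png

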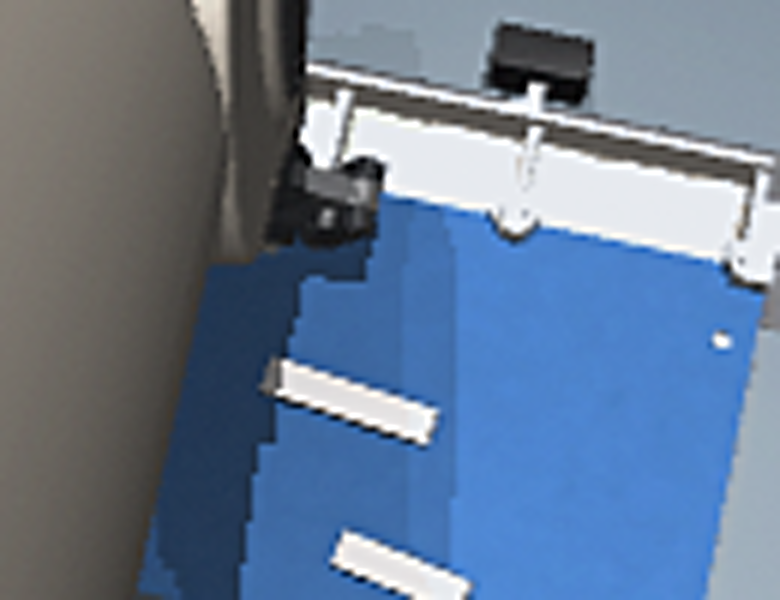

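Call:
servo_tool:
  steps:
    - [38, [0, 0, -0.004], 0]
    - [38, [0, 0, 0], 0]
    - [48, [0, 0, 0], 0]
    - [52, [-0.01, 0, 0], 0]
    - [52, [-0.02, 0, 0], 0]
    - [10, [0, 0.02, 0], 0]
    - [10, [0, 0.02, 0], 0]
    - [10, [0, 0, 0], 0]

```text
time_s: 9.2
position: [0.5778, 0.1148, 0.0966]
eef_rot: [-0.443, 0.551, 0.444, 0.551]
wrist_force: [0.1, -0.6, -0.7]
gripper_width: 0.0089
```

```bash
python3 st.py -25 82.5 66;python3 -c "
from h import *
for n in('scene','top'):
    im=ctrl.capture(n);cv2.imwrite(f'pics/{n}6.png',cv2.resize(im[140:240,190:320],None,fx=6,fy=6,interpolation=cv2.INTER_CUBIC))
    for b in bars(n,im,lo=100): print(n,b)
"
```

```text
t 9.2 S [-33.   79.4] z 96.6 yawerr(turn needed about tool x) 0.05 tilt [-0.001  0.001 -1.   ] F sorter 0.2 -0.6 -0.7 w 8.9
tool delta mm [30.6 -8.   3.1]
scene (29.2, 115.7, 19.5, 18.1, 88.5, [310.0, 202.0])
scene (30.9, 55.8, 22.6, 21.3, -15.4, [283.0, 202.0])
scene (31.4, -22.7, 21.5, 20.2, 12.8, [249.0, 201.0])
scene (9.2, 83.1, 30.3, 12.6, 3.3, [296.0, 195.0])
scene (-51.1, 19.5, 58.8, 19.5, -6.0, [269.0, 175.0])
top (-107.9, -9.9, 51.9, 14.4, -10.5, [256.0, 235.0])
top (-49.1, 17.3, 56.6, 13.6, -6.5, [250.0, 207.0])
top (-45.8, 49.2, 11.5, 11.5, -6.6, [236.0, 202.0])
top (87.0, 96.4, 156.4, 7.1, -77.2, [230.0, 143.0])
top (-50.5, 15.5, 1234.1, 742.7, 12.3, [255.0, 210.0])
```

View pics/scene6.png

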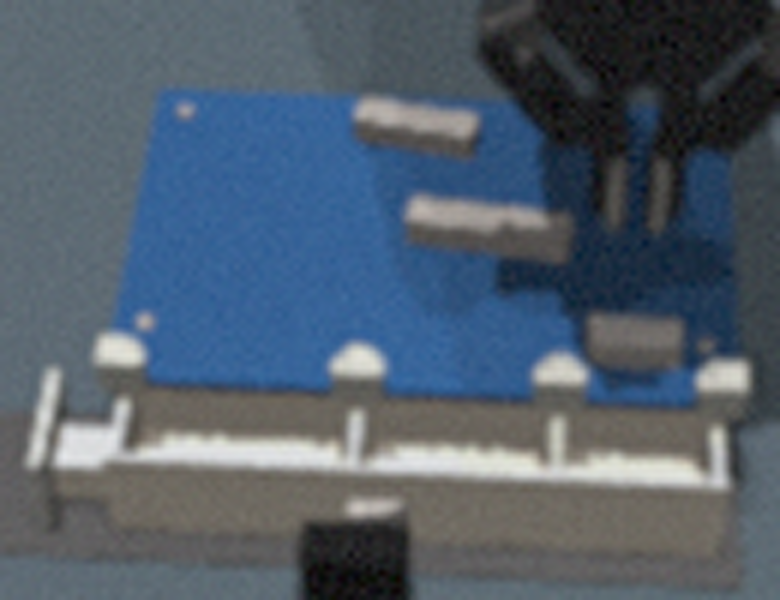

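Call:
servo_tool:
  steps:
    - [10, [0.008, -0.012, 0.003], 0]
    - [10, [0.012, 0, 0], 0]
    - [10, [0.011, 0, 0], 0]
    - [10, [0, 0, 0], 0]

```text
time_s: 9.7
position: [0.592, 0.1134, 0.0631]
eef_rot: [-0.443, 0.552, 0.443, 0.551]
wrist_force: [0.3, -0.4, 0.5]
gripper_width: 0.0083
```

```bash
python3 st.py 24 82.5 65
```

```text
t 9.7 S [-18.9  81. ] z 63.1 yawerr(turn needed about tool x) -0.06 tilt [-0.002 -0.001 -1.   ] F sorter 0.4 -0.4 0.5 w 8.3
tool delta mm [ -1.9 -42.9   1.5]
```

Call:
servo_tool:
  steps:
    - [10, [-0.002, -0.006, 0.001], 0]
    - [10, [0, -0.007, 0], 0]
    - [10, [0, -0.007, 0], 0]
    - [10, [0, -0.007, 0], 0]
    - [10, [0, -0.006, 0], 0]
    - [10, [0, 0, 0], 0]

```text
time_s: 10.3
position: [0.6255, 0.1074, 0.0672]
eef_rot: [-0.443, 0.551, 0.443, 0.551]
wrist_force: [-0.4, 0.5, -0.4]
gripper_width: 0.0088
```

```bash
python3 st.py 24 82.5 65;python3 -c "
from h import *
for n in('scene',):
    im=ctrl.capture(n);cv2.imwrite(f'pics/{n}7.png',cv2.resize(im[140:240,190:320],None,fx=6,fy=6,interpolation=cv2.INTER_CUBIC))
"
```

```text
t 10.3 S [15.2 82.4] z 67.2 yawerr(turn needed about tool x) -0.05 tilt [ 0.001 -0.    -1.   ] F sorter -0.5 0.4 -0.4 w 8.8
tool delta mm [ 2.2 -8.8  0.1]
```

View pics/scene7.png

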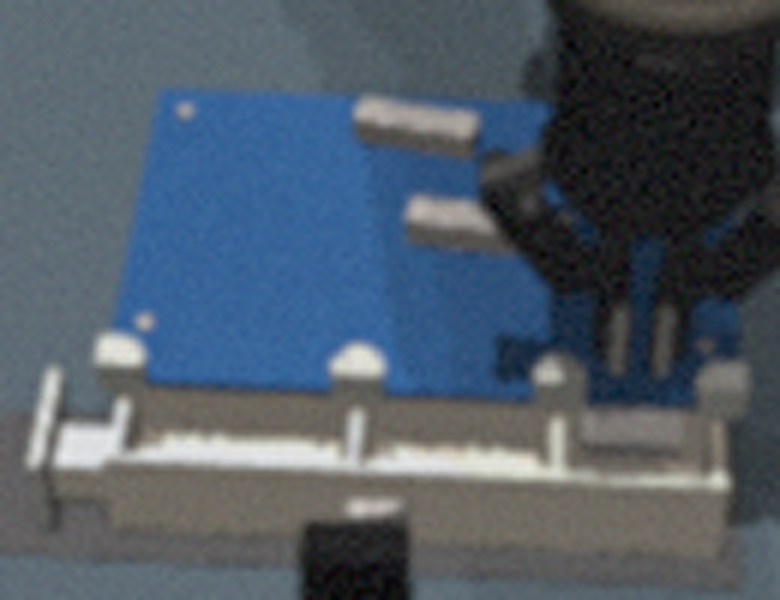

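Call:
servo_tool:
  steps:
    - [10, [0.001, -0.005, 0], 0]
    - [10, [0, -0.004, 0], 0]
    - [10, [0, 0, 0], 0]
    - [10, [0, 0.02, 0], 0]
    - [10, [-0.03, 0.02, 0], 0]
    - [80, [-0.03, 0.04, -0.02], 0]
    - [80, [0, 0.04, -0.03], 0]
    - [80, [0, 0, 0], 0]

```text
time_s: 11.15
position: [0.5028, 0.0811, 0.1239]
eef_rot: [-0.441, 0.553, 0.443, 0.551]
wrist_force: [0.6, -0.2, -0.4]
gripper_width: 0.0515
```

```bash
python3 st.py -50 24 66;python3 -c "
from h import *
for n in('scene','top'):
    im=ctrl.capture(n);cv2.imwrite(f'pics/{n}8.png',cv2.resize(im[140:240,190:320],None,fx=6,fy=6,interpolation=cv2.INTER_CUBIC))
"
```

```text
t 11.15 S [-99.1  30.3] z 123.9 yawerr(turn needed about tool x) -0.14 tilt [-0.004  0.    -1.   ] F sorter 0.6 -0.0 -0.4 w 51.5
tool delta mm [ 57.7 -49.3  -6.2]
```

View pics/scene8.png

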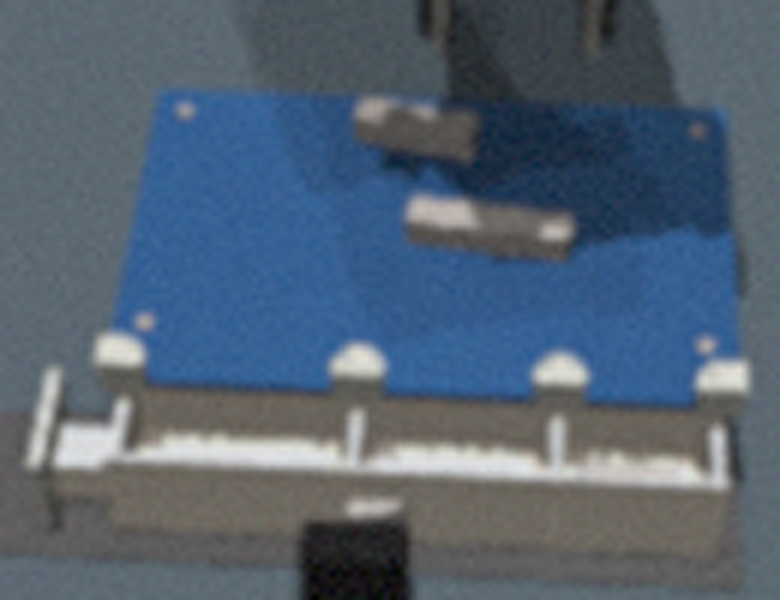

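View pics/top8.png

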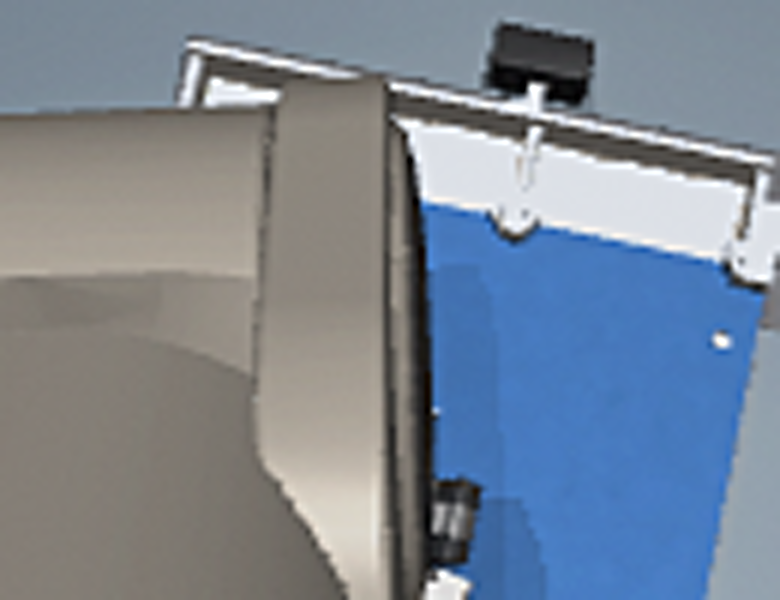

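The short bar is off the deck and in the narrow compartment. Next is the long bar (66 mm, middle row).

Call:
servo_tool:
  steps:
    - [96, [0, -0.025, -0.006], 0]
    - [96, [0, -0.025, 0], 6.5]
    - [96, [0.02, 0, 0], 0]
    - [96, [0.02, 0, 0], 0]
    - [96, [0, 0, 0], 0]
    - [96, [0, 0, 0], 0]

```text
time_s: 11.85
position: [0.5566, 0.067, 0.084]
eef_rot: [-0.411, 0.576, 0.411, 0.575]
wrist_force: [0.5, -0.3, -0.1]
gripper_width: 0.0818
```

```bash
python3 st.py -50 24 59;python3 -c "
from h import *
for n in('scene',):
    im=ctrl.capture(n);cv2.imwrite(f'pics/{n}9.png',cv2.resize(im[140:240,190:320],None,fx=6,fy=6,interpolation=cv2.INTER_CUBIC))
"
```

```text
t 11.85 S [-43.5  28.1] z 84.0 yawerr(turn needed about tool x) -6.52 tilt [-0.001 -0.001 -1.   ] F sorter 0.5 -0.2 -0.1 w 81.8
tool delta mm [25.   6.  -4.8]
```

View pics/scene9.png

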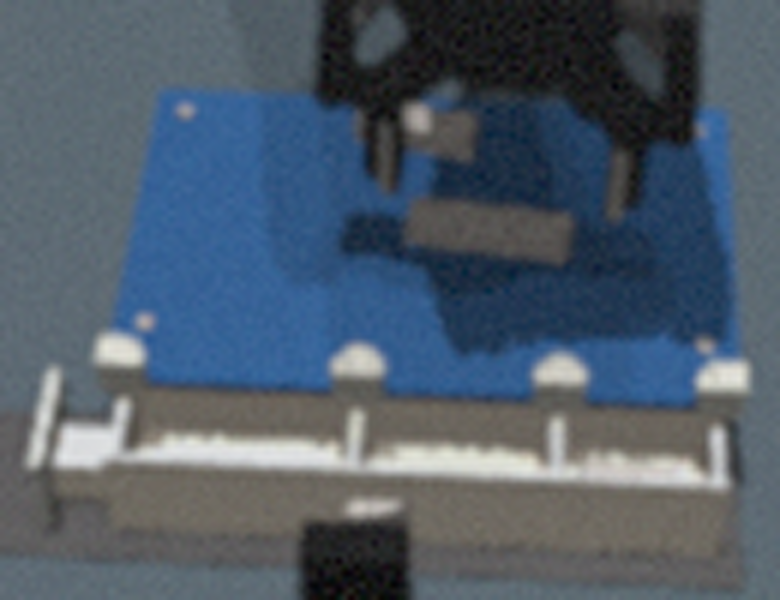

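Call:
servo_tool:
  steps:
    - [96, [0.005, 0.006, -0.005], 0]
    - [96, [0.01, 0, 0], 0]
    - [96, [0.008, 0, 0], 0]
    - [96, [0.002, 0, 0], 0]
    - [96, [0, 0, 0], 0]

```text
time_s: 12.4
position: [0.5486, 0.0641, 0.0585]
eef_rot: [-0.411, 0.576, 0.411, 0.575]
wrist_force: [0.0, -0.1, 0.2]
gripper_width: 0.082
```

```bash
python3 st.py -50 24 59
```

```text
t 12.4 S [-50.6  23.6] z 58.5 yawerr(turn needed about tool x) -6.53 tilt [-0.001 -0.    -1.   ] F sorter 0.1 -0.1 0.2 w 82.0
tool delta mm [-0.5 -0.6  0.5]
```

Call:
servo_tool:
  steps:
    - [84, [-0.001, 0, 0], 0]
    - [73, [0, 0, 0], 0]
    - [73, [0, 0, 0], 0]
    - [73, [0, 0, 0], 0]

```text
time_s: 12.8
position: [0.5491, 0.0642, 0.0609]
eef_rot: [-0.411, 0.575, 0.411, 0.576]
wrist_force: [-5.2, -1.9, 13.2]
gripper_width: 0.064
```

```bash
python3 st.py -40 -67.5 60;python3 -c "
from h import *
for n in('scene',):
    im=ctrl.capture(n);cv2.imwrite(f'pics/{n}10.png',cv2.resize(im[140:240,190:320],None,fx=6,fy=6,interpolation=cv2.INTER_CUBIC))
"
```

```text
t 12.8 S [-50.2  23.8] z 60.9 yawerr(turn needed about tool x) -6.53 tilt [ 0.001  0.001 -1.   ] F sorter -4.7 -2.9 13.2 w 64.0
tool delta mm [  0.8 -20.5 -89.5]
```

View pics/scene10.png

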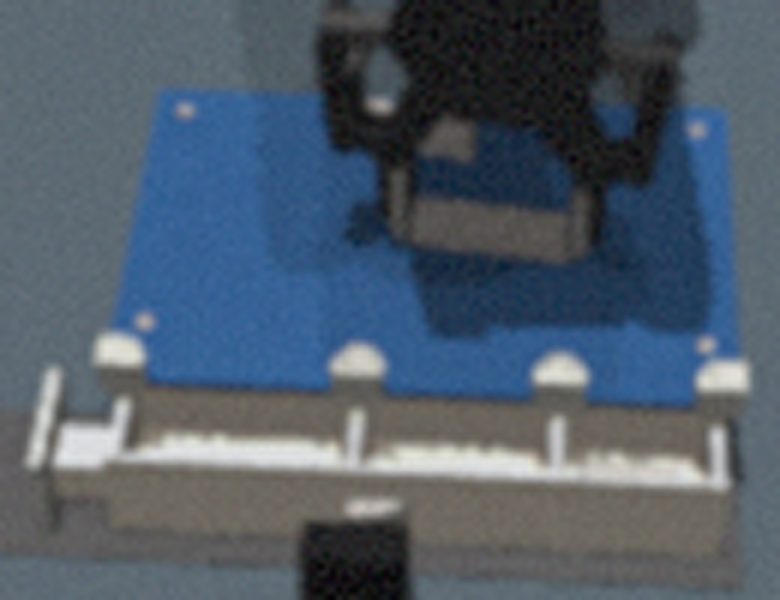

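Call:
servo_tool:
  steps:
    - [73, [-0.001, 0, 0], -3.3]
    - [73, [0, 0, 0], -3.2]
    - [73, [0, -0.01, -0.015], 0]
    - [73, [0, -0.01, -0.015], 0]
    - [73, [0, -0.01, -0.015], 0]
    - [73, [0, -0.01, -0.015], 0]
    - [73, [0, -0.01, -0.015], 0]
    - [73, [0, 0, -0.005], 0]

```text
time_s: 13.65
position: [0.5813, -0.0266, 0.0614]
eef_rot: [-0.443, 0.551, 0.442, 0.552]
wrist_force: [-0.9, -0.0, -0.2]
gripper_width: 0.0639
```

```bash
python3 st.py 8 -67.5 60
```

```text
t 13.65 S [  0.7 -58. ] z 61.4 yawerr(turn needed about tool x) -0.13 tilt [ 0.001 -0.001 -1.   ] F sorter -0.9 -0.2 -0.2 w 63.9
tool delta mm [ 1.4 -7.3 -9.5]
```

Call:
servo_tool:
  steps:
    - [73, [0.001, -0.006, -0.009], 0]
    - [73, [0, 0, 0], 0]
    - [73, [0, 0, 0], 0]

```text
time_s: 13.95
position: [0.5855, -0.0346, 0.0609]
eef_rot: [-0.444, 0.55, 0.443, 0.552]
wrist_force: [1.6, -2.7, 7.9]
gripper_width: 0.0639
```

```bash
python3 st.py 8 -67.5 60;python3 -c "
from h import *
for n in('scene',):
    im=ctrl.capture(n);cv2.imwrite(f'pics/{n}11.png',cv2.resize(im[140:240,190:320],None,fx=6,fy=6,interpolation=cv2.INTER_CUBIC))
"
```

```text
t 13.95 S [  6.6 -64.9] z 60.9 yawerr(turn needed about tool x) -0.01 tilt [ 0.002  0.    -1.   ] F sorter 2.2 -2.3 7.9 w 63.9
tool delta mm [ 1.  -1.4 -2.6]
```

View pics/scene11.png

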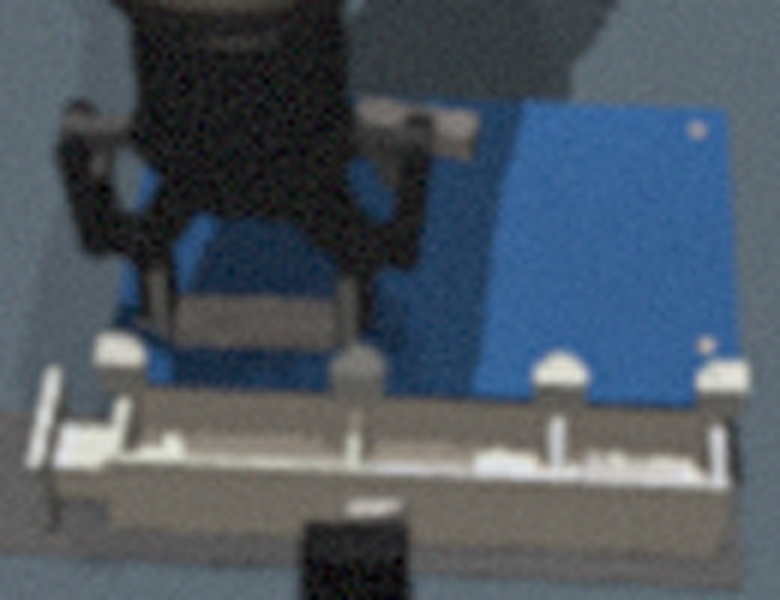

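Call:
servo_tool:
  steps:
    - [73, [0, -0.001, -0.0035], 0]
    - [73, [0, 0, 0], 0]
    - [84, [0, 0, 0], 0]
    - [84, [-0.005, 0, 0], 0]
    - [84, [-0.03, 0, 0], 0]
    - [35, [-0.005, 0.015, 0], 0]
    - [35, [0, 0.02, 0], 0]
    - [35, [0, 0, 0], 0]

```text
time_s: 14.8
position: [0.5483, -0.0302, 0.1003]
eef_rot: [-0.443, 0.551, 0.444, 0.551]
wrist_force: [-0.3, -0.2, -0.2]
gripper_width: 0.0305
```

```bash
python3 st.py -25 -68.5 67;python3 -c "
from h import *
for n in('scene','top'):
    im=ctrl.capture(n);cv2.imwrite(f'pics/{n}12.png',cv2.resize(im[140:240,190:320],None,fx=6,fy=6,interpolation=cv2.INTER_CUBIC))
    for b in bars(n,im,lo=100): print(n,b)
"
```

```text
t 14.8 S [-30.7 -68.6] z 100.3 yawerr(turn needed about tool x) 0.0 tilt [-0.001  0.001 -1.   ] F sorter -0.3 -0.3 -0.2 w 30.5
tool delta mm [33.3 -5.7  0.1]
scene (32.2, 53.6, 24.0, 20.4, -89.6, [283.0, 202.0])
scene (32.1, -21.5, 21.4, 20.6, -85.3, [249.0, 201.0])
scene (6.6, -68.0, 63.7, 16.1, 3.3, [230.0, 192.0])
scene (-109.9, -3.0, 39.3, 17.1, -10.8, [261.0, 159.0])
top (-52.0, 15.2, 1234.1, 745.8, 12.3, [265.0, 235.0])
```

View pics/scene12.png

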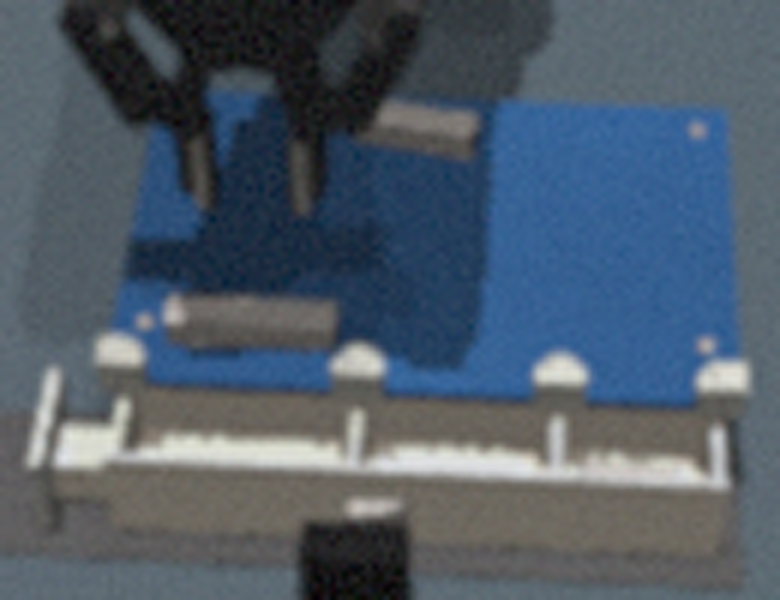

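Call:
servo_tool:
  steps:
    - [35, [0.015, -0.008, 0.001], 0]
    - [35, [0.015, 0, 0], 0]
    - [35, [0.004, 0, 0], 0]
    - [35, [0, 0, 0], 0]

```text
time_s: 15.3
position: [0.5577, -0.0319, 0.065]
eef_rot: [-0.443, 0.552, 0.443, 0.551]
wrist_force: [-0.3, -0.3, 0.4]
gripper_width: 0.0298
```

```bash
python3 st.py 24 -67.5 66
```

```text
t 15.3 S [-21.1 -68.2] z 65.0 yawerr(turn needed about tool x) -0.04 tilt [-0.002 -0.001 -1.   ] F sorter -0.3 -0.4 0.4 w 29.8
tool delta mm [ -1.1 -45.1   0.7]
```

Call:
servo_tool:
  steps:
    - [35, [-0.001, -0.006, 0], 0]
    - [35, [0, -0.007, 0], 0]
    - [35, [0, -0.007, 0], 0]
    - [35, [0, -0.007, 0], 0]
    - [35, [0, -0.007, 0], 0]
    - [35, [0, -0.006, 0], 0]
    - [35, [0, 0, 0], 0]

```text
time_s: 16.0
position: [0.5984, -0.0405, 0.067]
eef_rot: [-0.443, 0.551, 0.443, 0.551]
wrist_force: [0.1, 0.2, -0.4]
gripper_width: 0.0299
```

```bash
python3 st.py 24 -67.5 66;python3 -c "
from h import *
for n in('scene',):
    im=ctrl.capture(n);cv2.imwrite(f'pics/{n}13.png',cv2.resize(im[140:240,190:320],None,fx=6,fy=6,interpolation=cv2.INTER_CUBIC))
"
```

```text
t 16.0 S [ 20.4 -67.9] z 67.0 yawerr(turn needed about tool x) -0.03 tilt [ 0.001 -0.    -1.   ] F sorter 0.1 0.3 -0.4 w 29.9
tool delta mm [ 1.  -3.6  0.4]
```

View pics/scene13.png

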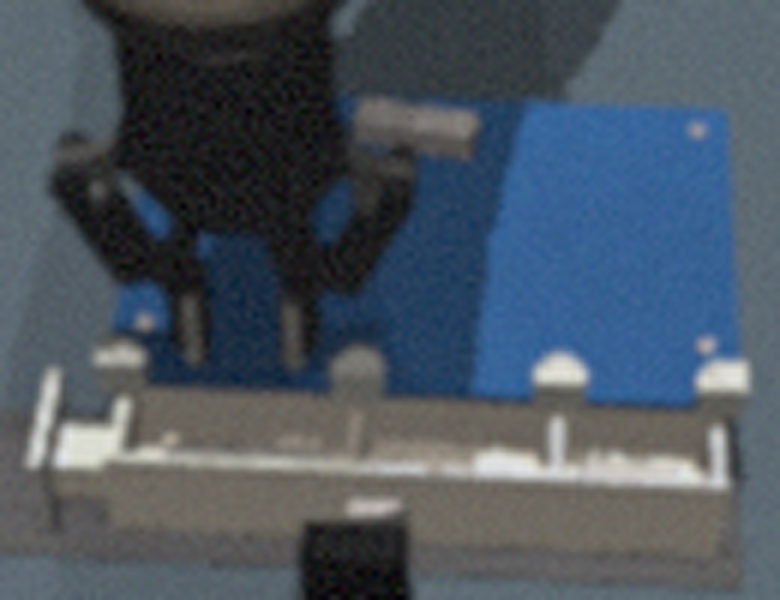

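The long bar has dropped into the wide compartment. The middle bar (51 mm, rear row, yaw about −9°) is last.

Call:
servo_tool:
  steps:
    - [35, [0, 0.02, 0], 0]
    - [35, [-0.03, 0.02, 0], 0]
    - [85, [-0.005, 0.03, 0.02], 0]
    - [85, [0, 0.03, 0.02], 0]
    - [85, [0, 0.029, 0.018], 0]
    - [85, [0, 0, 0], 8.5]
    - [85, [0, 0, 0], 0.5]
    - [85, [0, 0, 0], 0]

```text
time_s: 16.85
position: [0.4843, 0.0441, 0.1021]
eef_rot: [-0.399, 0.583, 0.399, 0.584]
wrist_force: [-0.9, -0.2, -0.1]
gripper_width: 0.0727
```

```bash
python3 st.py -109.5 -9.3 62;python3 -c "
from h import *
for n in('scene','top'):
    im=ctrl.capture(n);cv2.imwrite(f'pics/{n}14.png',cv2.resize(im[140:240,190:320],None,fx=6,fy=6,interpolation=cv2.INTER_CUBIC))
"
```

```text
t 16.85 S [-109.2   -9.8] z 102.1 yawerr(turn needed about tool x) -8.83 tilt [ 0. -0. -1.] F sorter -0.8 -0.4 -0.1 w 72.7
tool delta mm [40.1  0.4  0.5]
```

View pics/scene14.png

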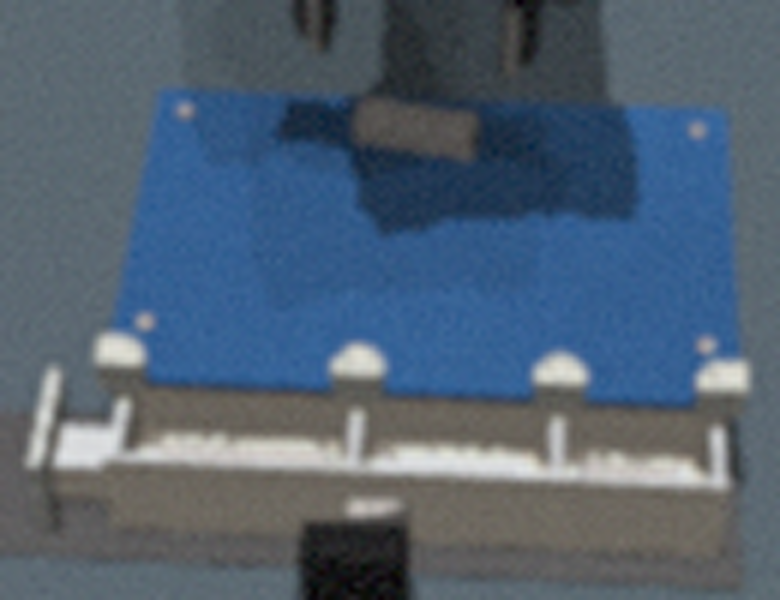

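View pics/top14.png

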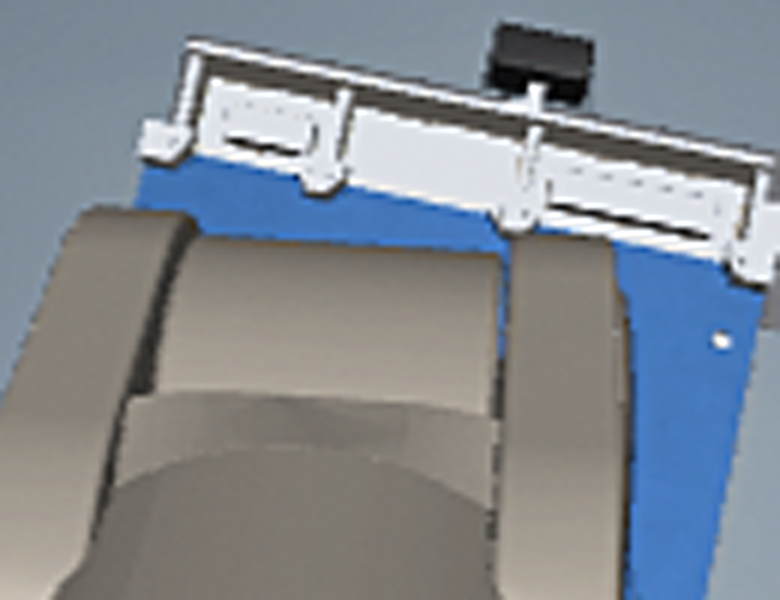

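The top view shows the short bar flat in the left (narrow) compartment at (268,125), and the long bar in the right (wide) one at (635,205). Lowering onto the middle bar, well centred.

Call:
servo_tool:
  steps:
    - [85, [0.015, 0, 0.001], 0]
    - [85, [0.015, 0, 0], 0]
    - [85, [0.01, 0, 0], 0]
    - [85, [0, 0, 0], 0]
    - [85, [0, 0, 0], 0]

```text
time_s: 17.45
position: [0.4845, 0.0446, 0.0621]
eef_rot: [-0.398, 0.584, 0.398, 0.584]
wrist_force: [-0.0, 0.4, 0.2]
gripper_width: 0.0728
```

```bash
python3 st.py -109.5 -9.3 62;python3 -c "
from h import *
for n in('scene',):
    im=ctrl.capture(n);cv2.imwrite(f'pics/{n}15.png',cv2.resize(im[140:240,190:320],None,fx=6,fy=6,interpolation=cv2.INTER_CUBIC))
"
```

```text
t 17.45 S [-109.1   -9.2] z 62.1 yawerr(turn needed about tool x) -9.03 tilt [-0. -0. -1.] F sorter -0.1 0.4 0.2 w 72.8
tool delta mm [ 0.1  0.4 -0.2]
```

View pics/scene15.png

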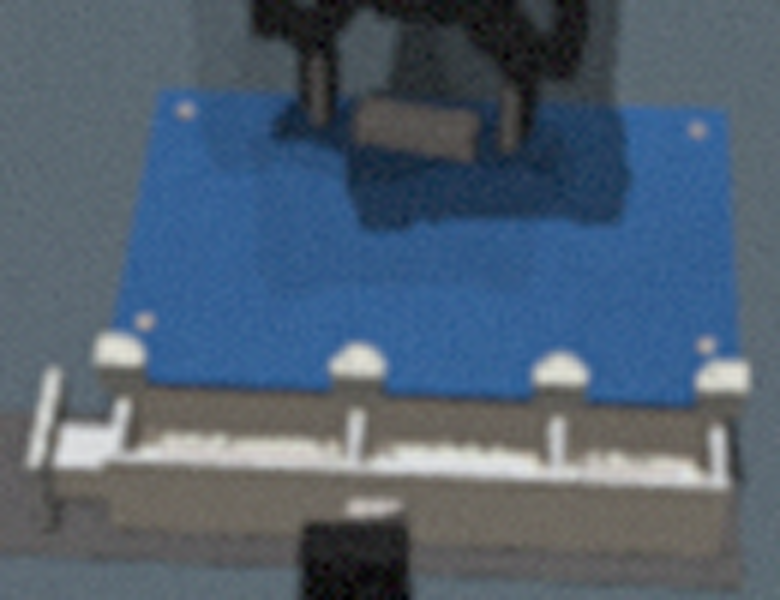

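Fingers straddle the bar. Closing.

Call:
servo_tool:
  steps:
    - [68, [-0.001, 0, 0], 0]
    - [56, [0, 0, 0], 0]
    - [56, [0, 0, 0], 0]
    - [56, [0, 0, 0], 0]

```text
time_s: 17.9
position: [0.4847, 0.0452, 0.064]
eef_rot: [-0.398, 0.584, 0.398, 0.585]
wrist_force: [-5.0, -1.7, 18.3]
gripper_width: 0.0489
```

```bash
python3 st.py 8 15 63
```

```text
t 17.9 S [-109.    -8.6] z 64.0 yawerr(turn needed about tool x) -9.02 tilt [ 0.001  0.001 -1.   ] F sorter -4.5 -2.8 18.3 w 48.9
tool delta mm [   1.1 -111.8   41.7]
```

Call:
servo_tool:
  steps:
    - [56, [-0.001, 0, 0], -4.5]
    - [56, [0, 0, 0], -4.5]
    - [56, [0, -0.018, 0.004], 0]
    - [56, [0, -0.02, 0.004], 0]
    - [56, [0, -0.02, 0.004], 0]
    - [56, [0, -0.02, 0.004], 0]
    - [56, [0, -0.018, 0.004], 0]
    - [56, [0, -0.01, 0.003], 0]

```text
time_s: 18.7
position: [0.5942, 0.0448, 0.0644]
eef_rot: [-0.443, 0.551, 0.443, 0.551]
wrist_force: [-1.3, 0.6, -1.6]
gripper_width: 0.0488
```

Call:
servo_tool:
  steps:
    - [56, [0, 0, 0], 0]
    - [56, [0, 0, 0], 0]

```text
time_s: 18.9
position: [0.5926, 0.0448, 0.0642]
eef_rot: [-0.443, 0.551, 0.443, 0.551]
wrist_force: [0.4, 0.6, 2.5]
gripper_width: 0.0489
```

```bash
python3 st.py 8 14.5 63;python3 -c "
from h import *
for n in('scene',):
    im=ctrl.capture(n);cv2.imwrite(f'pics/{n}16.png',cv2.resize(im[140:240,190:320],None,fx=6,fy=6,interpolation=cv2.INTER_CUBIC))
"
```

```text
t 18.9 S [-3.6 14.2] z 64.2 yawerr(turn needed about tool x) -0.02 tilt [ 0.  0. -1.] F sorter 0.3 0.6 2.5 w 48.9
tool delta mm [  1.2 -11.6   0.3]
```

View pics/scene16.png

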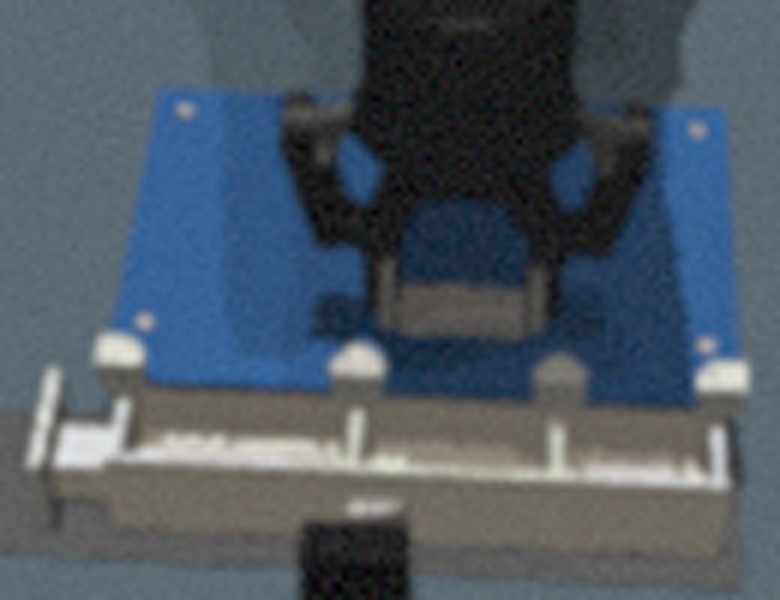

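Call:
servo_tool:
  steps:
    - [56, [0, -0.008, 0], 0]
    - [56, [0, 0, 0], 0]
    - [56, [0, 0, 0], 0]
    - [68, [0, 0, 0], 0]
    - [68, [-0.005, 0, 0], 0]
    - [68, [-0.03, 0, 0], 0]
    - [18, [0, 0.018, 0], 0]
    - [18, [0, 0.02, 0], 0]

```text
time_s: 19.75
position: [0.5635, 0.0512, 0.0999]
eef_rot: [-0.443, 0.551, 0.443, 0.552]
wrist_force: [0.9, -0.4, -0.2]
gripper_width: 0.03
```

Call:
servo_tool:
  steps:
    - [18, [0, 0, 0], 0]
    - [18, [0, 0, 0], 0]

```text
time_s: 19.95
position: [0.5635, 0.0515, 0.0994]
eef_rot: [-0.443, 0.551, 0.443, 0.551]
wrist_force: [1.0, 0.9, 0.4]
gripper_width: 0.0152
```

```bash
python3 st.py -25 14.5 66;python3 -c "
from h import *
for n in('scene',):
    im=ctrl.capture(n);cv2.imwrite(f'pics/{n}17.png',cv2.resize(im[140:240,190:320],None,fx=6,fy=6,interpolation=cv2.INTER_CUBIC))
    for b in bars(n,im,lo=100): print(n,b)
"
```

```text
t 19.95 S [-33.4  14.5] z 99.4 yawerr(turn needed about tool x) 0.01 tilt [ 0.  0. -1.] F sorter 0.8 1.1 0.4 w 15.2
tool delta mm [33.4 -8.4  0. ]
scene (30.0, 54.4, 21.2, 20.1, -6.2, [283.0, 202.0])
scene (32.1, -21.5, 21.4, 20.6, -85.3, [249.0, 201.0])
scene (5.1, 14.3, 50.8, 16.2, -4.3, [266.0, 192.0])
```

View pics/scene17.png

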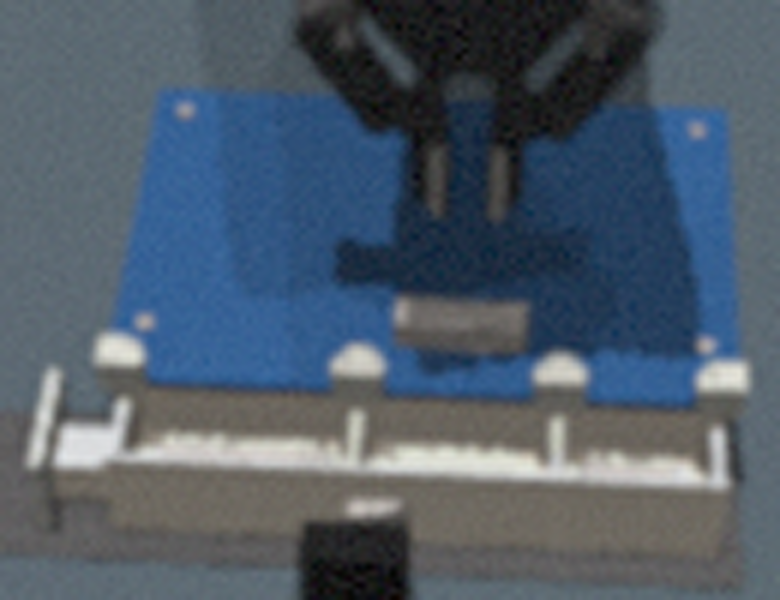

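The bar sits square in front of the middle gap, at crop (462,325). Lowering behind it and pushing.

Call:
servo_tool:
  steps:
    - [18, [0.012, -0.008, 0], 0]
    - [18, [0.015, 0, 0], 0]
    - [18, [0.005, 0, 0], 0]
    - [18, [0, 0, 0], 0]

```text
time_s: 20.4
position: [0.5705, 0.049, 0.0653]
eef_rot: [-0.443, 0.552, 0.443, 0.55]
wrist_force: [0.7, 0.2, 0.9]
gripper_width: 0.0154
```

```bash
python3 st.py 24 14.5 66
```

```text
t 20.4 S [-26.   13.6] z 65.3 yawerr(turn needed about tool x) -0.05 tilt [-0.003 -0.001 -1.   ] F sorter 0.6 0.4 0.9 w 15.4
tool delta mm [ -0.8 -50.    1. ]
```

Call:
servo_tool:
  steps:
    - [18, [0, -0.008, 0.001], 0]
    - [18, [0, -0.008, 0], 0]
    - [18, [0, -0.008, 0], 0]
    - [18, [0, -0.007, 0], 0]
    - [18, [0, -0.007, 0], 0]
    - [18, [0, -0.006, 0], 0]
    - [18, [0, -0.004, 0], 0]
    - [18, [0, 0, 0], 0]

```text
time_s: 21.2
position: [0.6189, 0.04, 0.067]
eef_rot: [-0.443, 0.551, 0.443, 0.551]
wrist_force: [-0.4, -0.3, -0.4]
gripper_width: 0.0151
```

```bash
python3 st.py 24 14.5 66;python3 -c "
from h import *
for n in('scene',):
    im=ctrl.capture(n);cv2.imwrite(f'pics/{n}18.png',cv2.resize(im[140:240,190:320],None,fx=6,fy=6,interpolation=cv2.INTER_CUBIC))
"
```

```text
t 21.2 S [23.2 15.1] z 67.0 yawerr(turn needed about tool x) -0.04 tilt [ 0. -0. -1.] F sorter -0.3 -0.4 -0.4 w 15.1
tool delta mm [ 1.  -0.8 -0.6]
```

View pics/scene18.png

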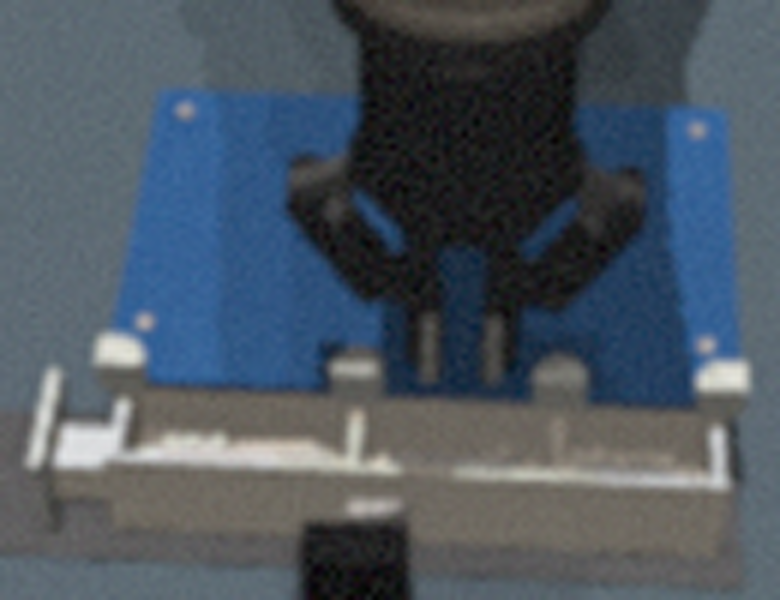

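Dropped in. Retreating and checking from above.

Call:
servo_tool:
  steps:
    - [18, [0, 0.02, 0], 0]
    - [18, [-0.04, 0.02, 0], 0]
    - [18, [-0.04, 0.04, 0], 0]
    - [18, [-0.04, 0.045, 0], 0]
    - [18, [-0.04, 0.02, 0], 0]
    - [18, [0, 0, 0], 0]
    - [18, [0, 0, 0], 0]
    - [18, [0, 0, 0], 0]

```text
time_s: 22.05
position: [0.4887, 0.0688, 0.215]
eef_rot: [-0.443, 0.551, 0.443, 0.551]
wrist_force: [-0.2, -0.0, -0.6]
gripper_width: 0.0154
```

```bash
python3 st.py;python3 -c "
from h import *
for n in('scene','top'):
    im=ctrl.capture(n);cv2.imwrite(f'pics/{n}19f.png',im);cv2.imwrite(f'pics/{n}19.png',cv2.resize(im[130:250,190:350],None,fx=5,fy=5,interpolation=cv2.INTER_CUBIC))
"
```

```text
t 22.05 S [-110.2   15.3] z 215.0 yawerr(turn needed about tool x) -0.01 tilt [-0.001 -0.    -1.   ] F sorter -0.2 -0.1 -0.6 w 15.4
```

View pics/top19.png

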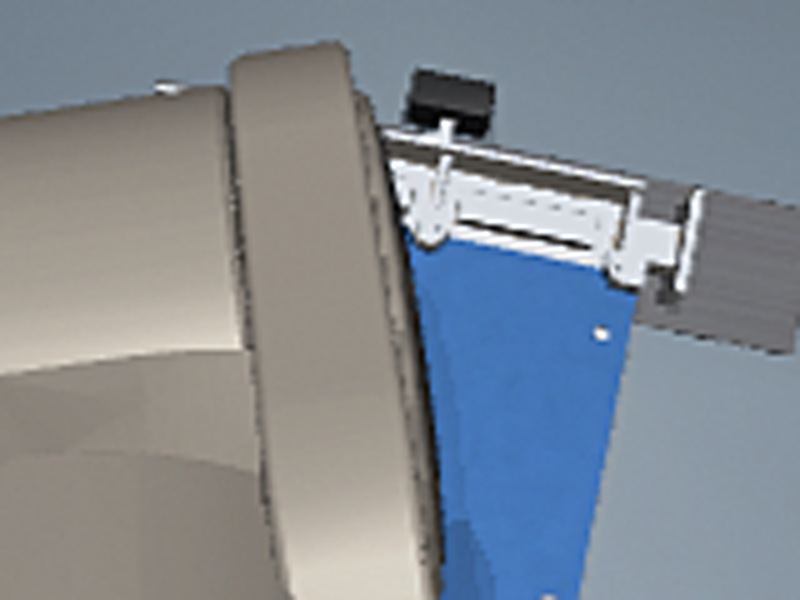

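View pics/scene19f.png

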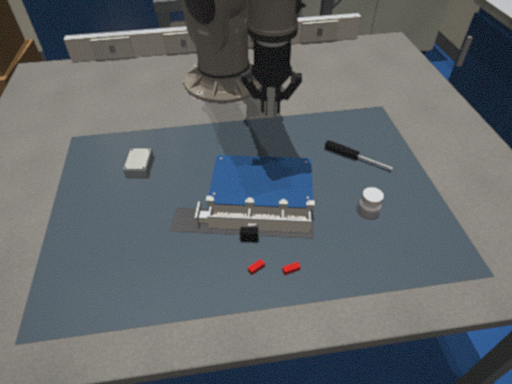

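The scene view shows an empty deck and undisturbed bystanders. The arm hides the left of the top view, so I'll move it aside at height to check the middle compartment.

Call:
servo_tool:
  steps:
    - [18, [-0.02, -0.01, -0.04], 0]
    - [18, [0, -0.01, -0.045], 0]
    - [18, [0, -0.01, -0.045], 0]
    - [18, [0, -0.01, -0.045], 0]
    - [18, [0, -0.01, -0.045], 0]
    - [18, [0, 0, -0.03], 0]
    - [18, [0, 0, 0], 0]

```text
time_s: 22.85
position: [0.4823, -0.191, 0.2347]
eef_rot: [-0.441, 0.554, 0.441, 0.552]
wrist_force: [1.2, 0.2, 0.3]
gripper_width: 0.0152
```

```bash
python3 st.py;python3 -c "
from h import *
for n in('top',):
    im=ctrl.capture(n);cv2.imwrite(f'pics/{n}20.png',cv2.resize(im[130:250,190:350],None,fx=5,fy=5,interpolation=cv2.INTER_CUBIC))
"
```

```text
t 22.85 S [ -60.6 -239.8] z 234.7 yawerr(turn needed about tool x) -0.4 tilt [-0.002 -0.002 -1.   ] F sorter 1.1 0.4 0.3 w 15.2
```

View pics/top20.png

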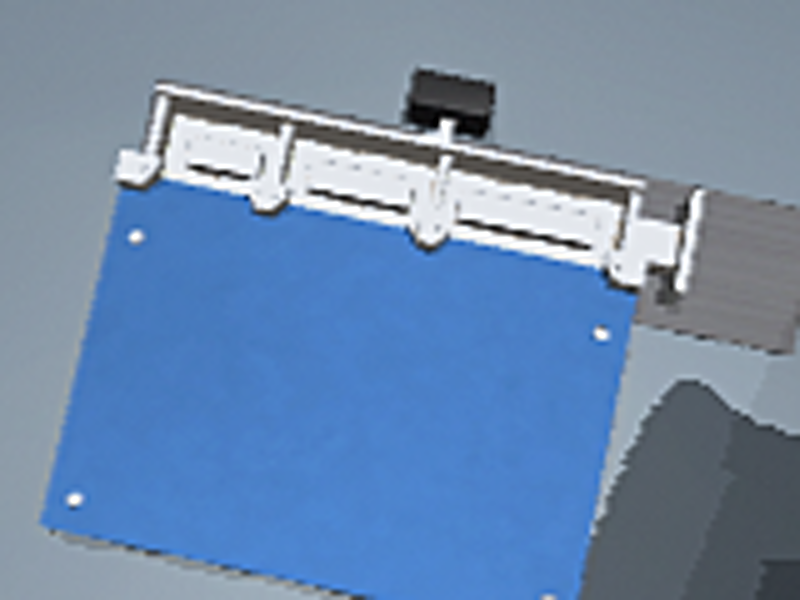

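The view from above shows a bar lying flat in each compartment: short at (225,155), middle at (360,185), long at (535,220). The deck is empty and the tray is still home. Handing in.

```bash
python3 -c "
from bench import ctrl
print(ctrl.job_done())"
```

```text
the job is handed in; nothing more can be done
None
```

The job is done and handed in at about 23 s of the 61 s allowed; the hand-in itself gives no verdict.

- **Tray:** I pushed it by its end plate to the end stop, where the force reached about 19 N. After I backed off, it stayed home by itself.
- **Spacers:** I gripped each bar by its ends, slid it along the deck to its gap, then pushed it through with both fingertips. I did the short one first, then the long, then the middle.
- **Last checks:** The final pictures show each bar lying flat in its own compartment, with the deck empty and the tray still latched. The screwdriver, jar, box and red look-alikes look undisturbed. The arm was clear of everything, with no significant force at the wrist.
- **What disagreed:**
  - The two cameras put the same points 1–4 mm apart along the fence, so I used averages.
  - The gripper read about 2 mm less than each bar's length while holding it.
  - The shift moves missed by up to 12 mm, which I corrected before each push.
- **Not measured:** I judged the bars' heights in the tray by eye from the pictures.

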